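# Empty the dispenser's parts cup into the tote with the matching sample

### The job

Take the blue cup from under the dispenser's spout and tip all four brass rollers out of it into the green tote whose ledge carries the brass sample, so that they all end up lying inside it. Then stand the empty cup upright again on the red pad, centred under the spout, and let go. Leave everything else where it stands.

Things in the scene. Friction and masses are not known exactly. Their poses are not given: they have to be found in the camera images.
- cup: Round open plastic cup, blue, 70 mm high, straight flaring wall 3 mm thick, outside diameter 46 mm at the foot and 68 mm at the rim, inside floor 4 mm above the foot, about 0.1 kg empty. Holds the four rollers at the start. Origin: centre of its underside; z axis: out of the mouth.
- pad (a point): Centre of the top of the flat red disc (80 mm across, top 10 mm above the table) on the dispenser's foot, right under its spout. The cup stands here at the start.
- dispenser: Fixed pale green parts dispenser. Origin on the table under the pad's centre; x points to its back (open front faces -x), y to its left. Foot plate 100 mm (x) by 220 mm (y), from y = -50 to +170 mm, 6 mm high. Column 50 mm (x) by 60 mm (y), centred at y = +135 mm; white hopper (84 mm across) on top at y = +120 mm, to 260 mm. The space over the cup is open only to front, back and right.
- spout (a point): Centre of the mouth of the steel spout (28 mm across, 30 mm long), 140 mm above the table, straight over the pad. It hangs from the dispenser's arm, which is 40 mm wide (x), runs from the dispenser's y = -20 to +165 mm and lies 170 to 225 mm above the table.
- tote_left: Fixed green open tote on the robot's left: 200 mm (its x) by 160 mm (its y), 90 mm high, walls and floor 4 mm. Origin: centre of its underside, z up. A ledge sticks out from its outer long side (+y), flush with the rim.
- tote_right: The same tote on the robot's right, mirrored: its ledge sticks out at -y.
- tote_left_ledge (a point): Centre of the top of the left tote's ledge (90 x 70 mm), where a sample disc lies.
- tote_right_ledge (a point): Centre of the top of the right tote's ledge, where the other sample disc lies.
- sample_brass: Sample disc: white, 56 mm across, with three brass rollers fixed upright on it, the same kind as those in the cup. Fixed on the ledge of one of the two totes (which one varies). Origin: centre of its underside.
- sample_black: Sample disc: white, 56 mm across, with three black 15 mm blocks fixed on it. Fixed on the other tote's ledge. Origin: centre of its underside.
- roller0: One of four loose polished brass rollers in the cup: short solid cylinder 16 mm across and 17 mm long, about 32 g, slippery (friction about 0.18). Origin: its centre; z along its axis.
- roller1: One of four loose polished brass rollers in the cup: short solid cylinder 16 mm across and 17 mm long, about 32 g, slippery (friction about 0.18). Origin: its centre; z along its axis.
- roller2: One of four loose polished brass rollers in the cup: short solid cylinder 16 mm across and 17 mm long, about 32 g, slippery (friction about 0.18). Origin: its centre; z along its axis.
- roller3: One of four loose polished brass rollers in the cup: short solid cylinder 16 mm across and 17 mm long, about 32 g, slippery (friction about 0.18). Origin: its centre; z along its axis.
- bottle: Bystander: yellow plastic bottle with a red cap, 56 mm across, 190 mm high, standing in front of the dispenser. Origin: centre of its underside.
- gauge: Bystander: steel plug gauge standing on its 30 mm foot, 70 mm high, right of the dispenser's pad. Origin: centre of its underside.
- tape: Bystander: orange ring (tape core) lying flat, 72 mm across, 25 mm high. Origin: centre of its underside.
- caliper: Bystander: steel caliper lying flat, 160 mm long (along its x), up to 11 mm high. Origin: middle of its bar's underside.
- screwdriver: Bystander: screwdriver with a red handle, 200 mm long, lying beyond the left tote.
- jar: Bystander: amber jar with a steel cap, 70 mm across, 90 mm high. Origin: centre of its underside.
Things that resemble listed ones, but are neither listed nor needed, are in the scene too. Of the things that look like the cup, the largest one is meant.

How it is judged:
By the outcome, as a careful person would: the job done as asked, in the order asked, and still so for the second after the job is handed in, with the robot touching nothing.
It also fails if it takes over 72 s, if anything falls off the work surface, if the arm or the gripper's body presses on something with over 40 N, if the wrist force passes 120 N, or if a joint passes its speed limit or range.

### The arm

A 6-joint arm with a two-finger parallel gripper is mounted at the origin on the work surface. World frame = base frame: x ahead of the robot, y to its left, z up, the work surface at z = 0. Lengths are in mm, angles in rad, forces in N, time in s.
With the tool pointing down it reaches from about 275 to 1000 mm from the base axis. Payload 8.4 kg.
Tool frame: the origin (TCP) lies at the very end of the fingers, on their centre line; the grasp point (between the pads) lies 19 mm behind it; z points along the fingers, y is the line along which they close (so a half turn about z gives the same grasp; the last joint's range is limited). The gripper opens to 85 mm and grips with 20 to 120 N. Pads are 22 mm wide; open, the fingers measure 114 mm over their backs; the gripper's body (76 mm by 85 mm) begins 54 mm behind the grasp point. The pads swing forward as they close: fully open they stand 13 mm farther back than shut.
Start: joints at [-1.346, 0.353, 1.633, -0, 1.155, -0.002], TCP at [140.536, -608.997, 202.781] pointing down, gripper open.
Joint ranges: [-2.63, 2.63], [-0.92, 2.1], [0.06, 2.66], [-1.3, 4.44], [0, 2.69], [-3.02, 3.02]. Speed limits (rad/s): [2.22, 2.22, 2.79, 3.14, 3.14, 3.14].

### API

Orientations are given as [roll, pitch, yaw] about the fixed x, y, z axes, in that order (R = Rz(yaw) Ry(pitch) Rx(roll)).
In Python, from rig import telemetry, imaging, r gives the robot as it stands. The module is installed in compiled form; this text tells all that it offers.
- The arm moves only by the tool step_arm, never from a script. Its argument "moves" is a list of rows, each a list of 3 entries, a list of its own where there are three numbers: the turn, a rotation vector about the tool's x, y, z scaled (see below), then the shift along the tool's x, y, z scaled (see below), then the opening, from -1 (shut) to 1 (fully open). A call has 1 to 8 rows; each row is the pose to reach, as a shift and turn from the pose commanded when the call began, along the tool's axes at that moment; what a row does not reach only later rows make up. The controller multiplies each number of a shift by 200 mm and each number of a turn by 45 degrees. A row lasts 1/10 s, in which the tool goes at most 50 mm and 8.59 degrees, less where a joint would pass 70% of its speed; a pose out of reach is approached as far as the arm can. A call with a number of a shift or a turn outside -1 to 1 is refused whole. A call with a gripper value outside its range is refused whole. The fingers move at their own pace and stop on an object; "squeeze" is the grip in N (left out, the last holds). Time passes only in rows, so rows that repeat a pose let the fingers close. It gives the time, the measured TCP pose, the force, the opening and the grip force at its end, in the units of the state.
- telemetry.sense(): the state, without advancing time (a new reading comes with each control period).
- imaging.grab_frame(name): name is "side" or "top"; returns the picture (384x512x3 uint8, red, green, blue); there is no depth.
- imaging.calibration(name): a dict with "fx", "fy", "cx", "cy" (pixels), "cam_to_world" (4x4, takes a point from camera to world coordinates). Camera axes: x right, y up, looking along -z (the intrinsics and any distortion apply to the point x, -y, -z); pixel columns grow to the right and rows downward; lengths in mm; the calibration is good to about 2 mm. A picture is of the moment at which its call begins. calibration takes no time and is no camera call.
- r.sign_off(): hands the job in; it is judged then, once.
Trained networks look in the newest picture that a camera, given by its name, has taken for a name from the list of things; names that differ only in an ending like _2 or _b are one class to them, and where a whole thing is asked for, a point or a joint stands for the part that bears it (a point fixed in the world has none). Each returns a list of dicts, best first, with "conf" (0 to 1); they miss things now and then, are a little off and sometimes report something else, mostly with a low value. They report only what shows in the picture. A call takes as long as a camera call. They do not tell look-alikes from the thing itself.
- imaging.recognise(camera, name): "extent" ([left, top, width, height] in pixels, round what is visible of it).
- imaging.mark_of(camera, name): "xy" ([column, row] in pixels: a listed point, or the origin of a listed thing).
The state is a dict: "clock": time; "qpos": joint angles; "qvel": joint speeds; "joint_efforts": joint torques, N m; "eef_pos": TCP position; "tcp_rot": TCP orientation; "contact_force": force on the tool from outside, world axes, zero at the start; "wrist_torque": the same for the moment, N m; "opening": opening from 0.0 (shut) to 1.0 (fully open); "grasp_force": force on a finger pad.
Only numpy, scipy, OpenCV 4.12 (cv2) and the standard library are available. Lean on these libraries where they do the work, as an engineer would, in place of code of your own. Each camera call takes 0.05 s, during which the arm holds its last target. There are 200 camera calls.

## Working session

There is one attempt and no reset: what is moved stays moved. The work goes in short steps, Python scripts to look and compute and a tool call to move; the robot and the scene stay as the last step left them, time stands still between calls to the robot, and variables do not carry over. Pictures are saved under pics/ and viewed, at most 10 in all, crops included, and the job is handed in when it is done.

Besides the shell and the picture viewer there is one more tool, called after ">>>" as name([rows], argument=value, ...), one row to a line, values as JSON. step_arm: Moves the arm, as the interface text tells. Its arguments: {"type":"object","properties":{"moves":{"type":"array"},"squeeze":{"type":"number"}},"required":["moves"]}

```bash
mkdir -p pics
cat > h.py <<'E'
import numpy as np, cv2
from rig import telemetry, imaging, r
from scipy.spatial.transform import Rotation as R
def ray(cam,uv):
    c=imaging.calibration(cam); T=np.array(c["cam_to_world"])
    d=np.array([(uv[0]-c["cx"])/c["fx"],-(uv[1]-c["cy"])/c["fy"],-1.0])
    return T[:3,3],T[:3,:3]@d
def atz(cam,uv,z):
    o,d=ray(cam,uv); return o+d*(z-o[2])/d[2]
def proj(cam,p):
    c=imaging.calibration(cam); T=np.array(c["cam_to_world"])
    q=T[:3,:3].T@(np.array(p,float)-T[:3,3]); return np.array([c["cx"]+c["fx"]*q[0]/-q[2], c["cy"]-c["fy"]*q[1]/-q[2]])
def tri(a,b):
    A=np.zeros((3,3));B=np.zeros(3);L=[]
    for cam,uv in (a,b):
        o,d=ray(cam,uv); d=d/np.linalg.norm(d); P=np.eye(3)-np.outer(d,d); A+=P;B+=P@o;L.append((o,P))
    x=np.linalg.solve(A,B); return x,[np.linalg.norm(P@(x-o)) for o,P in L]
def save(cam,n):
    im=imaging.grab_frame(cam); cv2.imwrite(f"pics/{n}.png",im[:,:,::-1]); return im
E
python3 - <<'E'
from h import *
a=save("side","s0");b=save("top","t0")
cv2.imwrite("pics/both0.png",cv2.resize(np.hstack([a,b])[:,:,::-1],(800,300),interpolation=cv2.INTER_AREA))
for c in("side","top"):
    k=imaging.calibration(c);print(c,{x:k[x] for x in k if x!="cam_to_world"},np.round(k["cam_to_world"],2).tolist())
for n in["cup","pad","spout","dispenser","tote_left","tote_right","tote_left_ledge","tote_right_ledge","sample_brass","sample_black","bottle","gauge","jar","tape","caliper"]:
    for c in("side","top"):
        print(n,c,"M",[(np.round(d["xy"]).tolist(),round(d["conf"],2)) for d in imaging.mark_of(c,n)][:4],"R",[(np.round(d["extent"]).tolist(),round(d["conf"],2)) for d in imaging.recognise(c,n)][:4] if n in("cup","sample_brass","bottle","gauge") else "")
print(telemetry.sense())
E
```

```text
side {'fx': 361.95860923655283, 'fy': 361.95860923655283, 'cx': 250.81582975635018, 'cy': 193.13719796328166} [[-0.69, 0.36, -0.63, -170.44], [-0.73, -0.33, 0.6, 697.91], [0.01, 0.87, 0.49, 684.3], [0.0, 0.0, 0.0, 1.0]]
top {'fx': 413.7447828804105, 'fy': 413.7447828804105, 'cx': 256.40347599713493, 'cy': 191.57478562270154} [[-0.01, 0.98, -0.18, 302.54], [-1.0, -0.02, -0.02, -29.85], [-0.03, 0.18, 0.98, 1481.59], [0.0, 0.0, 0.0, 1.0]]
cup side M [([281.0, 222.0], 0.79), ([244.0, 201.0], 0.71), ([248.0, 189.0], 0.48)] R [([233.0, 183.0, 17.0, 25.0], 0.86), ([271.0, 204.0, 21.0, 18.0], 0.7), ([246.0, 177.0, 6.0, 15.0], 0.4)]
cup top M [([280.0, 210.0], 0.61), ([301.0, 152.0], 0.58), ([267.0, 162.0], 0.51)] R [([278.0, 201.0, 11.0, 10.0], 0.72)]
pad side M [([241.0, 202.0], 0.92)] R 
pad top M [([268.0, 169.0], 0.58), ([392.0, 234.0], 0.58)] R 
spout side M [([240.0, 172.0], 0.89)] R 
spout top M [([269.0, 160.0], 0.72)] R 
dispenser side M [([237.0, 203.0], 0.89), ([242.0, 203.0], 0.26)] R 
dispenser top M [([270.0, 169.0], 0.62)] R 
tote_left side M [([192.0, 307.0], 0.8)] R 
tote_le
[... 1293 characters left out ...]
 'qpos': array([-1.34642425e+00,  3.52992474e-01,  1.63341932e+00, -4.98069473e-06,
        1.15519308e+00, -2.38677169e-03]), 'qvel': array([-6.17047641e-04, -1.85104441e-03,  3.18641832e-04,  3.83430484e-05,
        5.44962386e-04,  1.19320520e-03]), 'joint_efforts': array([ 2.69583315e-04, -6.05158639e+01, -3.42439127e+01, -2.18321549e-05,
        1.21163554e-03,  2.30626675e-06]), 'eef_pos': array([ 140.51774641, -608.99208674,  202.77738909]), 'tcp_rot': array([-3.14158042e+00,  4.52748463e-06,  2.26760860e-01]), 'contact_force': array([0.39578729, 0.25597294, 0.37632479]), 'wrist_torque': array([ 0.05282705,  0.01816053, -0.02552058]), 'grasp_force': 0.0, 'opening': 0.9948031896993874}
```

View pics/s0.png

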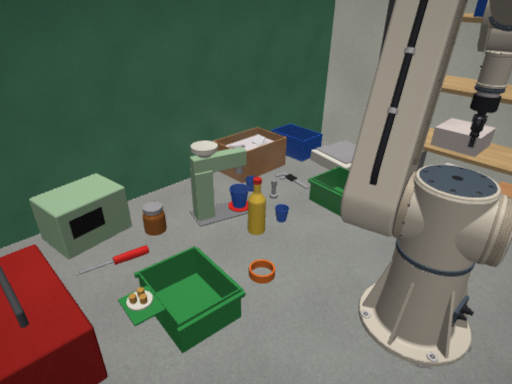

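View pics/t0.png

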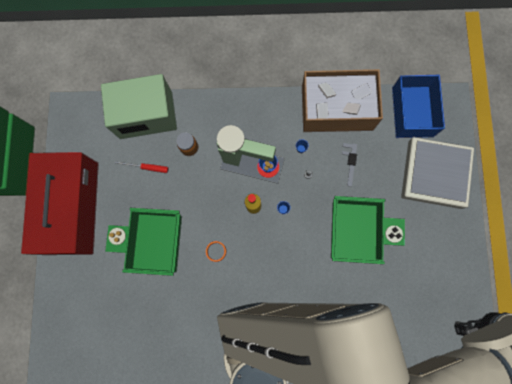

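The side view shows the full-size blue cup at (239,196) on the red pad under the spout. The brass sample is at (140,299) on the left tote's ledge. The top view shows the same layout: cup/pad at (268,168), brass sample at (117,237), black sample at (394,234).

Things that could be taken for the cup:
- **Blue cup on the pad:** side (239,196), top (268,166). This is the largest.
- **Small blue cup in front:** side (282,213), top (283,208).
- **Small blue cup behind:** side (250,183), top (302,146).

I choose the one on the pad and will check it in a close crop.

```bash
cat > m1.py <<'E'
from h import *
S=cv2.imread("pics/s0.png");T=cv2.imread("pics/t0.png")
a=cv2.resize(S[140:250,180:310],None,fx=4,fy=4,interpolation=cv2.INTER_CUBIC)
b=cv2.resize(T[120:230,210:320],None,fx=4,fy=4,interpolation=cv2.INTER_CUBIC)[:440]
o=cv2.resize(np.hstack([a,b]),None,fx=.8,fy=.8);cv2.imwrite("pics/crop0.png",o);print(o.shape)
def blob(im,roi,f):
    y0,y1,x0,x1=roi;h=cv2.cvtColor(im[y0:y1,x0:x1],cv2.COLOR_BGR2HSV).astype(int);m=f(h).astype(np.uint8)
    n,l,s,c=cv2.connectedComponentsWithStats(m)
    return [(s[i,:5]+[x0,y0,0,0,0]).tolist()+np.round(c[i]+[x0,y0],1).tolist() for i in range(1,n) if s[i,4]>8]
red=lambda h:((h[...,0]<6)|(h[...,0]>174))&(h[...,1]>150)&(h[...,2]>90)
blue=lambda h:(h[...,0]>105)&(h[...,0]<130)&(h[...,1]>120)&(h[...,2]>40)
for n,im,roi in(("side",S,(160,240,215,310)),("top",T,(130,230,230,320))):
    print(n,"red",blob(im,roi,red));print(n,"blue",blob(im,roi,blue))
for n,s,t in(("pad",(241,202),(268,169)),("spout",(240,172),(269,160)),("cup",(244,201),(268,168)),("bottle",(258,232),(254,207)),("gauge",(272,194),(308,176)),("tape",(259,272),(216,250)),("toteL",(192,307),(155,243)),("ledgeL",(136,297),(117,237)),("small1",(281,222),(280,210)),("jar",(155,231),(191,148))):
    x,e=tri(("side",s),("top",t));print(n,x.round(),np.round(e,1), "top@0",atz("top",t,0).round()[:2],"side@0",atz("side",s,0).round()[:2])
print("small2",atz("top",(301,152),0).round())
print("hopper",atz("top",(231,137),260).round())
for n,p in(("armend",(275,152)),):print(n,atz("top",p,225).round())
print("tote rim corners top",[atz("top",p,90).round()[:2].tolist() for p in((131,208),(180,210),(177,275),(125,273))])
E
python3 m1.py
```

```text
(352, 768, 3)
side red [[253, 177, 8, 7, 49, 256.8, 180.1], [229, 201, 19, 11, 87, 238.0, 207.1]]
side blue [[230, 176, 24, 32, 422, 241.0, 192.0], [276, 205, 13, 17, 172, 281.4, 212.2]]
top red [[258, 165, 21, 12, 106, 268.0, 171.9], [248, 194, 7, 8, 45, 251.2, 197.7]]
top blue [[296, 140, 12, 13, 119, 301.5, 145.6], [259, 157, 19, 15, 92, 267.7, 163.7], [277, 202, 13, 12, 116, 282.9, 207.2]]
pad [647. -38.  25.] [0.9 0.9] top@0 [652. -39.] side@0 [679. -66.]
spout [651. -41. 140.] [2.3 2.3] top@0 [686. -43.] side@0 [ 866. -230.]
cup [645. -42.  30.] [5.3 5.3] top@0 [656. -39.] side@0 [676. -78.]
bottle [512.  13.  -8.] [1.8 1.8] top@0 [512.  14.] side@0 [502.  20.]
gauge [ 625. -180.   11.] [4.9 4.9] top@0 [ 623. -185.] side@0 [ 642. -193.]
tape [361. 152.   3.] [2. 2.] top@0 [360. 151.] side@0 [365. 151.]
toteL [385. 366.   7.] [3.4 3.4] top@0 [388. 370.] side@0 [388. 360.]
ledgeL [407. 478.  99.] [6. 6.] top@0 [411. 508.] side@0 [512. 445.]
small1 [498. -82.  -6.] [2.8 2.8] top@0 [500. -80.] side@0 [490. -77.]
jar [743. 251. -11.] [3.5 3.5] top@0 [738. 246.] side@0 [732. 260.]
small2 [ 714. -162.    0.]
hopper [694.  75. 260.]
armend [653. -61. 225.]
tote rim corners top [[503.0, 432.0], [493.0, 264.0], [276.0, 269.0], [285.0, 443.0]]
```

View pics/crop0.png

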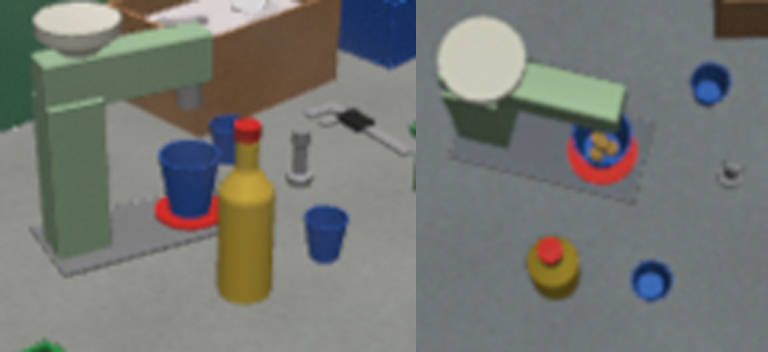

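The crop shows the cup with brass rollers in it, on the red pad under the spout at side (239,196). Both small cups are empty and clearly smaller, so the choice stands. Next I refine the pad and dispenser yaw and work out the first moves.

```bash
cat >> h.py <<'E'
def Rtool(az,tau,roll=0):  # tool z azimuth az, tau below horizontal (deg); y = right
    a,t=np.radians([az,tau]); z=np.array([np.cos(a)*np.cos(t),np.sin(a)*np.cos(t),-np.sin(t)]); y=np.array([np.sin(a),-np.cos(a),0]); 
    return R.from_matrix(np.c_[np.cross(y,z),y,z])*R.from_rotvec([0,0,np.radians(roll)])
def rel(p,Rt,p0=None,R0=None):
    s=telemetry.sense(); p0=s["eef_pos"] if p0 is None else p0; R0=R.from_euler("xyz",s["tcp_rot"]) if R0 is None else R0
    w=np.degrees((R0.inv()*Rt).as_rotvec()); d=R0.inv().apply(np.array(p)-p0)
    print("turn/45",(w/45).round(3),"deg",round(np.linalg.norm(w),1),"shift/200",(d/200).round(4),"mm",round(np.linalg.norm(d),1))
def log():
    s=telemetry.sense(); np.set_printoptions(suppress=True)
    open("log.txt","a").write(repr([list(map(float,s["qpos"])),list(map(float,s["eef_pos"])),list(map(float,s["tcp_rot"]))])+"\n")
    print(s["clock"],s["qpos"].round(3),s["eef_pos"].round(1),s["tcp_rot"].round(3),s["contact_force"].round(1),round(s["opening"],3),s["grasp_force"])
E
python3 - <<'E'
from h import *
from scipy.optimize import least_squares
f=[("fl",(-50,170),(220.6,169)),("fr",(-50,-50),(278.4,183.1)),("br",(50,-50),(284.7,157.5))]
for n,_,p in f: print(n,atz("top",p,6).round()[:2])
th=np.linspace(0,2*np.pi,90)
def disc(c,x,y,z,rad): return np.array([proj(c,(x+rad*np.cos(t),y+rad*np.sin(t),z)) for t in th])
def res(v):
    x,y,yaw=v; o=[]
    for _,(a,b),p in f: o+=list((proj("top",(x+a*np.cos(yaw)-b*np.sin(yaw),y+a*np.sin(yaw)+b*np.cos(yaw),6))-np.array(p)))
    d=disc("top",x,y,10,40); o+=[2*(d[:,0].min()-257.5),2*(d[:,0].max()-278.5),2*(d[:,1].max()-176.5)]
    d=disc("side",x,y,10,40); o+=[2*(d[:,0].min()-228.5),2*(d[:,1].max()-211.5)]
    d=disc("side",x,y,80,34); o+=[d[:,0].min()-229.5]
    return o
s=least_squares(res,[645,-41,-.24]);print(s.x.round(2),np.round(s.fun,1))
p=s.x
# height check of rim: bottle-free left rim & top of cup in side, from pixel row 176..? 
print("rim side",disc("side",p[0],p[1],80,34).min(0),disc("side",p[0],p[1],80,34).max(0),"top",disc("top",p[0],p[1],80,34).min(0))
log()
rel((400,-350,300),Rtool(25,30))
E
```

```text
fl [654. 135.]
fr [597. -76.]
br [ 693. -101.]Traceback (most recent call last):
  File "<stdin>", line 14, in <module>
    return func(*args, **kwargs)
    result = trf(vector_fun.fun, vector_fun.jac, x0, f0, J0, lb, ub, ftol, xtol,
                 gtol, max_nfev, x_scale, loss_function, tr_solver,
                 tr_options.copy(), verbose, callback=callback_wrapped)
    return trf_no_bounds(
        fun, jac, x0, f0, J0, ftol, xtol, gtol, max_nfev, x_scale,
        loss_function, tr_solver, tr_options, verbose, callback=callback)
    J = jac(x)
    self._update_jac()
    ~~~~~~~~~~~~~~~~^^
    self.J = self.jac_wrapped(xp_copy(self.x), f0=self.f)
             ~~~~~~~~~~~~~~~~^^^^^^^^^^^^^^^^^^^^^^^^^^^^
    J, dct = approx_derivative(
             ~~~~~~~~~~~~~~~~~^
        self.fun,
        ^^^^^^^^^
    ...<2 lines>...
        **self.finite_diff_options,
        ^^^^^^^^^^^^^^^^^^^^^^^^^^^
    )
    ^
    J, _nfev = _dense_difference(fun_wrapped, x0, f0, h,
               ~~~~~~~~~~~~~~~~~^^^^^^^^^^^^^^^^^^^^^^^^
                             use_one_sided, method,
                             ^^^^^^^^^^^^^^^^^^^^^^
                             mf)
                             ^^^
    df = [f_eval - f0 for f_eval in f_evals]
                                    ^^^^^^^
    f = np.atleast_1d(self.fun(x, *self.args, **self.kwargs))
                      ~~~~~~~~^^^^^^^^^^^^^^^^^^^^^^^^^^^^^^
    return np.atleast_1d(self.fun(x))
                         ~~~~~~~~^^^
    return self.f(x, *self.args, **self.kwargs)
           ~~~~~~^^^^^^^^^^^^^^^^^^^^^^^^^^^^^^
  File "<stdin>", line 12, in res
  File "<stdin>", line 6, in disc
  File "h.py", line 11, in proj
    c=imaging.calibration(cam); T=np.array(c["cam_to_world"])
ValueError: time passes only in moves, steps and waits
```

```bash
sed -i 's/imaging.calibration(cam)/cal(cam)/' h.py; sed -i '3a import functools\n@functools.lru_cache\ndef cal(c): return imaging.calibration(c)' h.py
cat > m2.py <<'E'
from h import *
from scipy.optimize import least_squares
f=[("fl",(-50,170),(220.6,169)),("fr",(-50,-50),(278.4,183.1)),("br",(50,-50),(284.7,157.5))]
th=np.linspace(0,2*np.pi,90)
def disc(c,x,y,z,rad): return np.array([proj(c,(x+rad*np.cos(t),y+rad*np.sin(t),z)) for t in th])
def res(v):
    x,y,yaw=v; o=[]
    for _,(a,b),p in f: o+=list((proj("top",(x+a*np.cos(yaw)-b*np.sin(yaw),y+a*np.sin(yaw)+b*np.cos(yaw),6))-np.array(p)))
    d=disc("top",x,y,10,40); o+=[2*(d[:,0].min()-257.5),2*(d[:,0].max()-278.5),2*(d[:,1].max()-176.5)]
    d=disc("side",x,y,10,40); o+=[2*(d[:,0].min()-228.5),2*(d[:,1].max()-211.5)]
    d=disc("side",x,y,80,34); o+=[d[:,0].min()-229.5]
    return o
s=least_squares(res,[645,-41,-.24]);print(s.x.round(2),np.round(s.fun,1))
p=s.x
print("rim side",disc("side",p[0],p[1],80,34).min(0),disc("side",p[0],p[1],80,34).max(0),"top",disc("top",p[0],p[1],80,34).min(0))
log()
rel((400,-350,300),Rtool(25,30))
E
python3 m2.py
```

```text
[ 6.5851e+02 -3.9410e+01 -2.6000e-01] [-0.8 -0.  -0.3  0.  -0.1 -0.3 -0.8  1.   1.7 -0.7 -2.6 -0.1]
rim side [229.42022583 182.54989567] [248.92936895 191.88050863] top [258.35064345 152.46520352]
2.0 [-1.346  0.353  1.633 -0.     1.155 -0.002] [ 140.5 -609.   202.8] [-3.142  0.     0.227] [0.4 0.3 0.4] 0.995 0.0
turn/45 [ 0.14   1.328 -0.242] deg 61.1 shift/200 [ 1.5553 -0.9701 -0.4861] mm 379.3
```

>>> step_arm([
  [[0.07,0.66,-0.12],[0.78,-0.49,-0.24],1],
  [[0.07,0.66,-0.12],[0.78,-0.49,-0.24],1],
  [[0.07,0.66,-0.12],[0.78,-0.49,-0.24],1],
  [[0.07,0.66,-0.12],[0.78,-0.49,-0.24],1],
  [[0.07,0.66,-0.12],[0.78,-0.49,-0.24],1],
])

```text
clock: 2.5
eef_pos: [271.3, -476.1, 251.1]
tcp_rot: [-3.107, -0.523, 0.314]
contact_force: [-1.3, -0.0, -0.1]
opening: 1.004
grasp_force: 0.0
```

```bash
python3 -c "
from h import *
log(); rel((400,-300,300),Rtool(25,30))"
```

```text
2.5 [-1.394  0.246  1.787  0.538  1.273 -0.351] [ 271.3 -476.1  251.1] [-3.107 -0.523  0.314] [-1.3 -0.  -0.1] 1.004 0.0
turn/45 [ 0.068  0.664 -0.123] deg 30.5 shift/200 [ 0.8879 -0.6299  0.2523] mm 223.5
```

```bash
cat > kin.py <<'E'
from h import *
from scipy.optimize import least_squares
import ast
rz=lambda a:R.from_rotvec([0,0,a]); ry=lambda a:R.from_rotvec([0,a,0])
def fk(q,g):
    a1,d1,a2,a3,d4,L,tz=g
    Rq=rz(q[0]);p=Rq.apply([a1,0,d1]);Rq=Rq*ry(q[1]);p=p+Rq.apply([0,0,a2]);Rq=Rq*ry(q[2]);p=p+Rq.apply([a3,0,d4]);Rq=Rq*rz(q[3])*ry(q[4]);p=p+Rq.apply([0,0,L])
    return p,Rq*rz(q[5]+tz)
D=[ast.literal_eval(l) for l in open("log.txt")]
def e(g):
    o=list(1e-3*(np.array(g[:6])-[50,400,450,0,450,250]))
    for q,p,w in D:
        P,Q=fk(q,g);o+=list(P-p)+list(300*(Q.inv()*R.from_euler("xyz",w)).as_rotvec())
    return o
G=min((least_squares(e,[50,400,450,0,450,250,t]) for t in(1.57,-1.57)),key=lambda s:s.cost); fit=G.cost; G=G.x
lo=np.array([-2.63,-.92,.06,-1.3,0,-3.02]);hi=np.array([2.63,2.1,2.66,4.44,2.69,3.02])
def ik(p,Rt,q0):
    f=lambda q:np.r_[(fk(q,G)[0]-p)/100,3*(fk(q,G)[1].inv()*Rt).as_rotvec(),1e-3*(q-q0)]
    s=least_squares(f,np.clip(q0,lo+.05,hi-.05),bounds=(lo+.03,hi-.03));return s.x,np.linalg.norm(fk(s.x,G)[0]-p)
E
cat > plan.py <<'E'
from kin import *
print(G.round(3),fit)
q=telemetry.sense()["qpos"]
C=np.array([656,-40,52.])
Rg=Rtool(25,30);t=Rg.apply([0,0,1])
seq=[("via",(400,-300,300),Rg),("pre",C+t*(19-130),Rg),("grasp",C+t*21,Rg),("out",C+t*(21-150)+[0,0,60],Rg)]
M=np.array([388,356])
for az in (25,40,55): seq.append((f"mid{az}",(500,150,300),Rtool(az,30)))
def chain(seq,q):
    for n,p,Rt in seq:
        q,er=ik(np.array(p,float),Rt,q);print(n,q.round(2),"err",round(er,1))
    return q
q=chain(seq[:4],q)
for az in(20,40,60,80):
    print("az",az);h=np.r_[np.cos(np.radians(az)),np.sin(np.radians(az))]
    p=np.r_[M+h*5,190]
    chain([("mid",(480,120,300),Rtool((az+25)/2,30)),("over",p+[0,0,50],Rtool(az,30)),("flat",p,Rtool(az,5))]+[(f"r{x}",p,Rtool(az,5,-x)) for x in(40,80,120,160)],q)
E
python3 plan.py
```

```text
[ 13.586 362.23  545.359 100.911 506.758 374.261   1.571] 1.1453703242891469
via [-1.33  0.22  2.06  1.05  1.37 -0.71] err 0.0
pre [-0.67  0.61  2.29  1.89  0.95 -1.3 ] err 0.0
grasp [-0.42  0.79  2.13  2.17  0.91 -1.36] err 0.0
out [-0.71  0.39  2.31  1.71  0.92 -1.07] err 0.0
az 20
mid [-0.02 -0.31  2.55  1.85  0.37 -0.52] err 0.0
over [ 1.22  0.1   2.47  4.41  0.76 -2.21] err 1.6
flat [ 1.39  0.92  2.45  4.18  1.6  -1.37] err 0.0
r40 [ 1.39  0.92  2.45  4.18  1.6  -2.07] err 0.0
r80 [ 1.39  0.92  2.45  4.18  1.6  -2.77] err 0.0
r120 [ 1.42  1.26  2.5   4.22  1.89 -2.99] err 56.4
r160 [ 1.48  1.72  2.63  4.41  2.17 -2.99] err 135.6
az 40
mid [-0.26 -0.22  2.5   1.58  0.69 -0.51] err 0.0
over [ 0.81  0.01  2.56  3.35  0.48 -1.7 ] err 0.0
flat [ 0.84  1.09  2.57  3.3   1.99 -1.49] err 0.0
r40 [ 0.84  1.09  2.57  3.3   1.99 -2.19] err 0.0
r80 [ 0.84  1.09  2.57  3.3   1.99 -2.89] err 0.0
r120 [ 1.31  1.38  2.56  4.    2.15 -2.99] err 64.0
r160 [ 1.45  1.8   2.63  4.41  2.34 -2.99] err 135.4
az 60
mid [-0.39 -0.11  2.42  1.42  0.92 -0.57] err 0.0
over [ 0.34  0.06  2.5   2.02  0.68 -0.97] err 0.0
flat [ 0.18  0.97  2.49  2.27  1.69 -1.81] err 0.0
r40 [ 0.18  0.97  2.49  2.27  1.69 -2.51] err 0.0
r80 [ 0.15  0.77  2.48  2.21  1.48 -2.99] err 19.8
r120 [ 0.13  0.23  2.44  1.86  0.99 -2.99] err 64.9
r160 [ 0.42 -0.22  2.46  1.52  0.49 -2.99] err 99.7
az 80
mid [-0.45  0.    2.32  1.29  1.08 -0.63] err 0.0
over [ 0.12  0.2   2.32  1.47  0.98 -0.83] err 0.0
flat [-0.02  0.83  2.29  1.72  1.48 -1.55] err 0.0
r40 [-0.02  0.83  2.29  1.72  1.48 -2.25] err 0.0
r80 [-0.02  0.83  2.29  1.72  1.48 -2.95] err 0.0
r120 [ 0.02  0.48  2.21  1.49  1.27 -2.99] err 49.3
r160 [ 0.24  0.02  2.26  1.27  0.88 -2.99] err 91.6
```

>>> step_arm([
  [[0.07,0.66,-0.12],[0.89,-0.63,0.25],1],
  [[0.07,0.66,-0.12],[0.89,-0.63,0.25],1],
  [[0.07,0.66,-0.12],[0.89,-0.63,0.25],1],
  [[0.07,0.66,-0.12],[0.89,-0.63,0.25],1],
  [[0.07,0.66,-0.12],[0.89,-0.63,0.25],1],
  [[0.07,0.66,-0.12],[0.89,-0.63,0.25],1],
])

```text
clock: 3.1
eef_pos: [399.9, -300.3, 299.2]
tcp_rot: [-3.136, -1.04, 0.432]
contact_force: [-0.0, -0.8, 0.2]
opening: 1.001
grasp_force: 0.0
```

```bash
python3 -c "
from kin import *
log();Rg=Rtool(25,30);t=Rg.apply([0,0,1]);C=np.array([656,-40,52.])
P=C+t*(19-130);print(P);rel(P+[-20,-90,70],Rg);rel(P,Rg)"
```

```text
3.1 [-1.327  0.196  2.077  1.042  1.37  -0.698] [ 399.9 -300.3  299.2] [-3.136 -1.04   0.432] [-0.  -0.8  0.2] 1.001 0.0
[568.87770204 -80.62579474 107.5       ]
turn/45 [-0.003  0.009 -0.003] deg 0.5 shift/200 [-0.0449 -0.27    1.127 ] mm 232.0
turn/45 [-0.003  0.009 -0.003] deg 0.5 shift/200 [-0.2053 -0.6342  1.5473] mm 337.0
```

>>> step_arm([
  [[0,0.01,0],[-0.12,-0.4,0.98],1],
  [[0,0.01,0],[-0.12,-0.4,0.98],1],
  [[0,0.01,0],[-0.12,-0.4,0.98],1],
  [[0,0.01,0],[-0.12,-0.4,0.98],1],
  [[0,0.01,0],[-0.12,-0.4,0.98],1],
  [[0,0.01,0],[-0.12,-0.4,0.98],1],
])

```text
clock: 3.7
eef_pos: [508.3, -162.0, 178.4]
tcp_rot: [-3.134, -1.047, 0.432]
contact_force: [0.2, -0.7, -0.0]
opening: 1.001
grasp_force: 0.0
```

```bash
python3 -c "
from kin import *
log();Rg=Rtool(25,30);t=Rg.apply([0,0,1]);C=np.array([656,-40,52.])
P=C+t*(19-130);rel(P,Rg)"
```

```text
3.7 [-0.946  0.344  2.314  1.463  1.028 -1.003] [ 508.3 -162.   178.4] [-3.134 -1.047  0.432] [ 0.2 -0.7 -0. ] 1.001 0.0
turn/45 [-0.005  0.    -0.003] deg 0.2 shift/200 [-0.0843 -0.2386  0.5647] mm 123.8
```

>>> step_arm([
  [[-0.005,0,0],[-0.084,-0.239,0.565],1],
  [[-0.005,0,0],[-0.084,-0.239,0.565],1],
  [[-0.005,0,0],[-0.084,-0.239,0.565],1],
  [[-0.005,0,0],[-0.084,-0.239,0.565],1],
  [[-0.005,0,0],[-0.084,-0.239,0.565],1],
])

```text
clock: 4.2
eef_pos: [569.7, -83.2, 109.5]
tcp_rot: [3.139, -1.049, 0.434]
contact_force: [0.1, 0.5, 1.0]
opening: 0.997
grasp_force: 0.0
```

```bash
cat > look.py <<'E'
import sys
from kin import *
log()
S=save("side","s_"+sys.argv[1])[:,:,::-1].copy();T=save("top","t_"+sys.argv[1])[:,:,::-1].copy()
s=telemetry.sense();p=s["eef_pos"];Q=R.from_euler("xyz",s["tcp_rot"])
def crop(im,c,ctr,k=5,w=80,h=110):
    u=proj(c,ctr).round().astype(int);x0,y0=max(0,u[0]-w//2),max(0,u[1]-h//2)
    o=cv2.resize(im[y0:y0+h,x0:x0+w],None,fx=k,fy=k,interpolation=cv2.INTER_CUBIC)
    for d,col in((0,(0,255,255)),(-19,(255,0,255))):
        v=(proj(c,p+Q.apply([0,0,d]))-[x0,y0]+.5)*k;cv2.circle(o,tuple(int(a) for a in v),3,col,-1)
    print(c,"origin",x0,y0,"scale",k,"tcp px",proj(c,p).round(1)); return o
ctr=eval(sys.argv[2]) if len(sys.argv)>2 else p
cv2.imwrite(f"pics/c_{sys.argv[1]}.png",np.hstack([crop(S,"side",ctr),crop(T,"top",ctr)]))
E
python3 look.py pre "(620,-60,70)"; python3 -c "
from kin import *
Rg=Rtool(25,30);t=Rg.apply([0,0,1]);C=np.array([656,-40,52.]);rel(C+t*21,Rg)"
```

```text
4.2 [-0.67   0.52   2.362  1.884  0.95  -1.286] [569.7 -83.2 109.5] [ 3.139 -1.049  0.434] [0.1 0.5 1. ] 0.997 0.0
side origin 211 137 scale 5 tcp px [266.6 184.2]
top origin 234 118 scale 5 tcp px [281.8 185.1]
turn/45 [ 0.008 -0.003 -0.001] deg 0.4 shift/200 [-0.0111 -0.0213  0.6697] mm 134.0
```

View pics/c_pre.png

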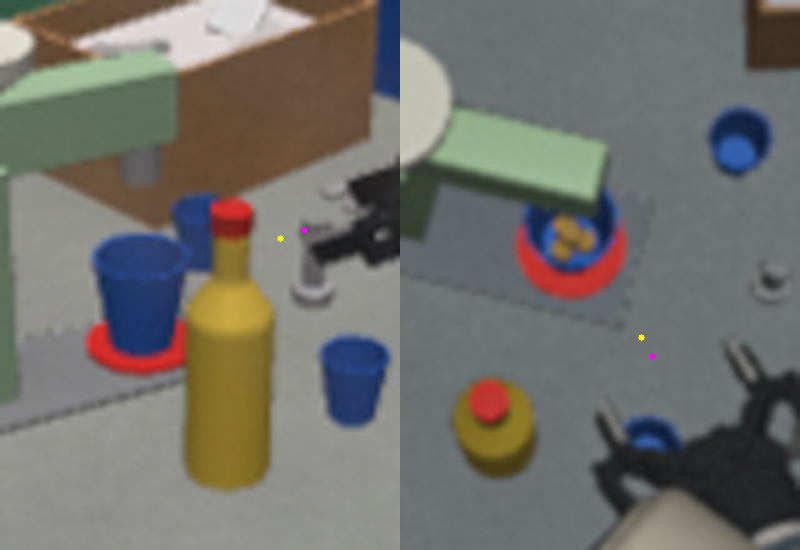

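The view shows the open gripper in front of the cup: fingertips in the top picture near (275,200) and (301,187), cup with rollers at (268,165). Bottle, gauge and small cup are untouched. I'll check the projection of the fingertips against the picture.

```bash
python3 -c "
from kin import *
s=telemetry.sense();p=s['eef_pos'];Q=R.from_euler('xyz',s['tcp_rot'])
for d in(0,-13):
  for y in(-45,45): print(d,y,[proj(c,p+Q.apply([0,y,d])).round(1) for c in('top','side')])
print([proj(c,(656,-40,80)).round(1) for c in('top','side')])
print([(s['xy'],s['conf']) for c in('top','side') for s in imaging.mark_of(c,'cup')])
print([(s['extent'],s['conf']) for c in('top','side') for s in imaging.recognise(c,'cup')])
"
```

```text
0 -45 [array([269.8, 190.7]), array([262. , 190.3])]
0 45 [array([293.8, 179.4]), array([271. , 178.6])]
-13 -45 [array([271.3, 193.4]), array([265.3, 189.2])]
-13 45 [array([295.4, 182. ]), array([274.2, 177.5])]
[array([268.3, 162.6]), array([239.8, 187.3])]
[([268.6, 164.2], 0.71), ([302.1, 151.4], 0.43), ([280.5, 210.7], 0.41), ([244.1, 204.3], 0.8), ([278.7, 218.4], 0.6), ([252.3, 187.3], 0.49)]
[([295.2, 138.2, 17.5, 15.0], 0.59), ([220.2, 124.4, 61.5, 58.4], 0.31), ([385.2, 224.5, 16.7, 17.0], 0.31), ([230.4, 183.3, 18.4, 25.5], 0.84), ([244.3, 259.4, 31.9, 25.1], 0.59), ([247.2, 176.3, 6.3, 18.2], 0.44)]
```

```bash
python3 -c "
from kin import *
s=telemetry.sense();p=s['eef_pos'];Q=R.from_euler('xyz',s['tcp_rot'])
print(p)
out=[]
for c,(x0,y0) in(('top',(262,165)),('side',(240,155))):
  im=save(c,'z'+c)[:,:,::-1]
  k=8;o=cv2.resize(im[y0:y0+60,x0:x0+50],None,fx=k,fy=k,interpolation=cv2.INTER_CUBIC)
  for d,col in((0,(0,255,255)),(-13,(0,255,0)),(-73,(255,0,255))):
    for y in(-42,0,42):
      v=(proj(c,p+Q.apply([0,y,d]))-[x0,y0]+.5)*k;cv2.circle(o,tuple(int(a) for a in v),3,col,-1)
  out.append(o)
cv2.imwrite('pics/z.png',np.hstack(out))
s=telemetry.sense();print(s['eef_pos'],s['clock'])
"
```

```text
[569.29721176 -83.52687115 109.86716553]
[569.1662678  -82.98688411 109.53432056] 4.6
```

View pics/z.png

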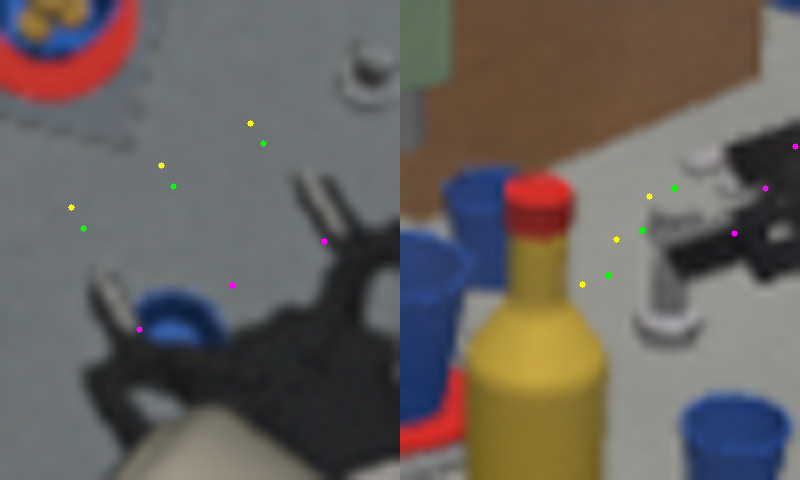

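```bash
python3 -c "
from kin import *
print('base side',proj('side',(0,0,0)),'top',proj('top',(0,0,0)))
out=[]
for c,f,(x0,y0) in(('top','t0',(430,290)),('side','s0',(450,90))):
  im=cv2.imread('pics/%s.png'%f);k=8
  o=cv2.resize(im[y0:y0+70,x0:x0+50],None,fx=k,fy=k,interpolation=cv2.INTER_CUBIC)
  Q=R.from_euler('xyz',[-3.14158,0,.22676]);p=np.array([140.5,-609,202.8])
  for d,col in((0,(0,255,255)),(-13,(0,255,0)),(-73,(255,0,255))):
    for y in(-42,0,42):
      v=(proj(c,p+Q.apply([0,y,d]))-[x0,y0]+.5)*k;cv2.circle(o,tuple(int(a) for a in v),3,col,-1)
  out.append(o)
cv2.imwrite('pics/z2.png',np.hstack(out))
"
```

```text
base side [411.35274595 318.94958907] top [259.81650733 356.3113167 ]
```

View pics/z2.png

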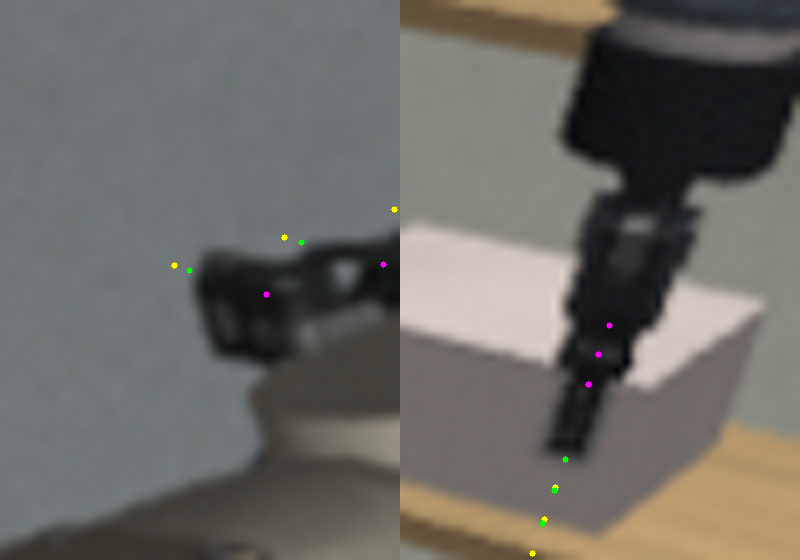

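Both views suggest the open fingertips stand about 20 mm farther back along the tool than the text says. I'll shut the gripper here in free space to check where the TCP really is.

>>> step_arm([
  [[0,0,0],[0,0,0],-1],
  [[0,0,0],[0,0,0],-1],
  [[0,0,0],[0,0,0],-1],
  [[0,0,0],[0,0,0],-1],
  [[0,0,0],[0,0,0],-1],
  [[0,0,0],[0,0,0],-1],
], squeeze=40)

```text
clock: 5.2
eef_pos: [569.1, -82.1, 108.9]
tcp_rot: [3.141, -1.049, 0.432]
contact_force: [-0.6, -0.0, -0.6]
opening: 0.002
grasp_force: 0.0
```

```bash
python3 -c "
from kin import *
log();s=telemetry.sense();p=s['eef_pos'];Q=R.from_euler('xyz',s['tcp_rot'])
out=[]
for c,(x0,y0) in(('top',(262,165)),('side',(240,155))):
  im=save(c,'z3'+c)[:,:,::-1]
  k=8;o=cv2.resize(im[y0:y0+60,x0:x0+50],None,fx=k,fy=k,interpolation=cv2.INTER_CUBIC)
  for d,col in((0,(0,255,255)),(-20,(0,255,0)),(-73,(255,0,255))):
      v=(proj(c,p+Q.apply([0,0,d]))-[x0,y0]+.5)*k;cv2.circle(o,tuple(int(a) for a in v),3,col,-1)
  out.append(o)
cv2.imwrite('pics/z3.png',np.hstack(out))
"
```

```text
5.2 [-0.668  0.52   2.364  1.887  0.949 -1.288] [569.1 -82.1 108.9] [ 3.141 -1.049  0.432] [-0.6 -0.  -0.6] 0.002 0.0
```

View pics/z3.png

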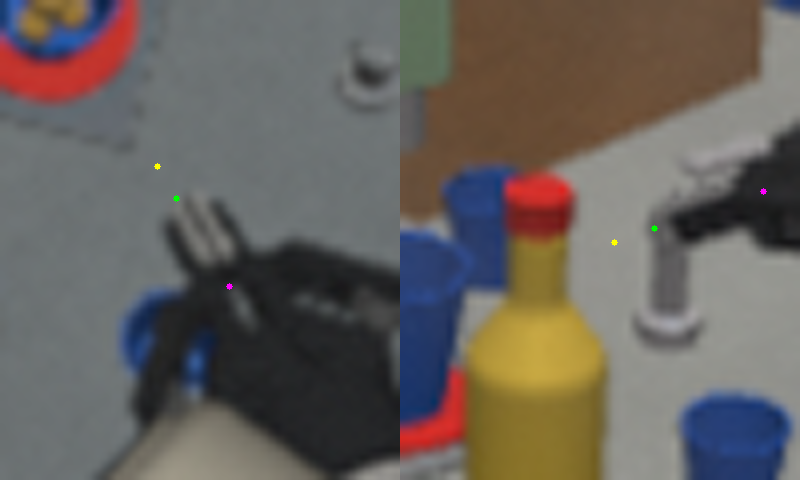

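```bash
python3 -c "
from kin import *
s=telemetry.sense();p=s['eef_pos'];Q=R.from_euler('xyz',s['tcp_rot'])
x,e=tri(('side',(273,182.8)),('top',(286.3,189.7)));print(x,e,'tool frame offset',Q.inv().apply(x-p))
# base check: project shoulder etc
print(p)
"
```

```text
[552.7163062  -97.9566806  117.10434559] [np.float64(0.6732148524883315), np.float64(0.6732148524882737)] tool frame offset [ -3.68914728   7.52989387 -22.71797017]
[569.1174381  -82.10594667 108.96970459]
```

```bash
python3 -c "
from kin import *
Rg=Rtool(25,30);C=np.array([656,-40,52.])
for d in(9,44): rel(C+Rg.apply([4,-6.5,d]),Rg)"
```

```text
turn/45 [ 0.005 -0.002 -0.002] deg 0.3 shift/200 [ 0.0137 -0.0421  0.6053] mm 121.4
turn/45 [ 0.005 -0.002 -0.002] deg 0.3 shift/200 [ 0.0134 -0.0428  0.7803] mm 156.3
```

>>> step_arm([
  [[0,0,0],[0,0,0],1],
  [[0,0,0],[0,-0.02,0.05],1],
  [[0,0,0],[0.01,-0.04,0.15],1],
  [[0,0,0],[0.013,-0.042,0.3],1],
  [[0,0,0],[0.013,-0.042,0.45],1],
  [[0,0,0],[0.013,-0.042,0.55],1],
  [[0,0,0],[0.013,-0.042,0.6],1],
  [[0,0,0],[0.013,-0.042,0.6],1],
])

```text
clock: 6.1
eef_pos: [661.5, -29.7, 50.8]
tcp_rot: [-3.141, -1.048, 0.433]
contact_force: [-0.5, 1.0, 0.6]
opening: 0.998
grasp_force: 0.0
```

```bash
python3 -c "
from kin import *
log();s=telemetry.sense();p=s['eef_pos'];Q=R.from_euler('xyz',s['tcp_rot'])
out=[]
for c,(x0,y0) in(('top',(250,145)),('side',(220,155))):
  im=save(c,'z4'+c)[:,:,::-1]
  k=8;o=cv2.resize(im[y0:y0+60,x0:x0+50],None,fx=k,fy=k,interpolation=cv2.INTER_CUBIC)
  for d,col in((0,(0,255,255)),(-23,(0,255,0))):
      v=(proj(c,p+Q.apply([-4 if d else 0,6.5 if d else 0,d]))-[x0,y0]+.5)*k;cv2.circle(o,tuple(int(a) for a in v),3,col,-1)
  out.append(o)
cv2.imwrite('pics/z4.png',np.hstack(out))
"
```

```text
6.1 [-0.423  0.69   2.247  2.178  0.923 -1.378] [661.5 -29.7  50.8] [-3.141 -1.048  0.433] [-0.5  1.   0.6] 0.998 0.0
```

View pics/z4.png

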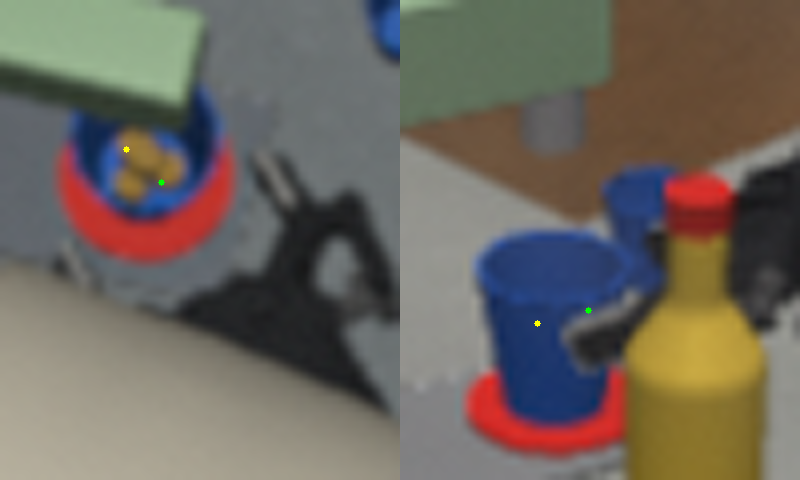

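The picture shows the open fingertips either side of the cup, just short of it: top crop (65,250) and (265,155), cup axis near (147,158). They need about 36 mm more forward and 3 mm to the right.

>>> step_arm([
  [[0,0,0],[0,0.015,0.04],1],
  [[0,0,0],[0,0.015,0.09],1],
  [[0,0,0],[0,0.015,0.14],1],
  [[0,0,0],[0,0.015,0.18],1],
  [[0,0,0],[0,0.015,0.18],1],
])

```text
clock: 6.7
eef_pos: [691.5, -19.5, 32.9]
tcp_rot: [3.141, -1.049, 0.433]
contact_force: [-0.3, 0.2, 0.4]
opening: 1.001
grasp_force: 0.0
```

>>> step_arm([
  [[0,0,0],[0,0,0],-1],
  [[0,0,0],[0,0,0],-1],
  [[0,0,0],[0,0,0],-1],
  [[0,0,0],[0,0,0],-1],
  [[0,0,0],[0,0,0],-1],
], squeeze=35)

```text
clock: 7.2
eef_pos: [690.9, -20.2, 33.9]
tcp_rot: [3.141, -1.049, 0.433]
contact_force: [-2.3, 0.1, 4.8]
opening: 0.722
grasp_force: 36.1
```

```bash
python3 -c "
from kin import *
log();s=telemetry.sense();p=s['eef_pos'];Q=R.from_euler('xyz',s['tcp_rot'])
out=[]
for c,(x0,y0) in(('top',(250,145)),('side',(220,155))):
  im=save(c,'z5'+c)[:,:,::-1]
  k=8;o=cv2.resize(im[y0:y0+60,x0:x0+50],None,fx=k,fy=k,interpolation=cv2.INTER_CUBIC)
  out.append(o)
cv2.imwrite('pics/z5.png',np.hstack(out))
"
```

```text
7.2 [-0.374  0.738  2.195  2.229  0.912 -1.381] [690.9 -20.2  33.9] [ 3.141 -1.049  0.433] [-2.3  0.1  4.8] 0.722 36.12909666162068
```

View pics/z5.png

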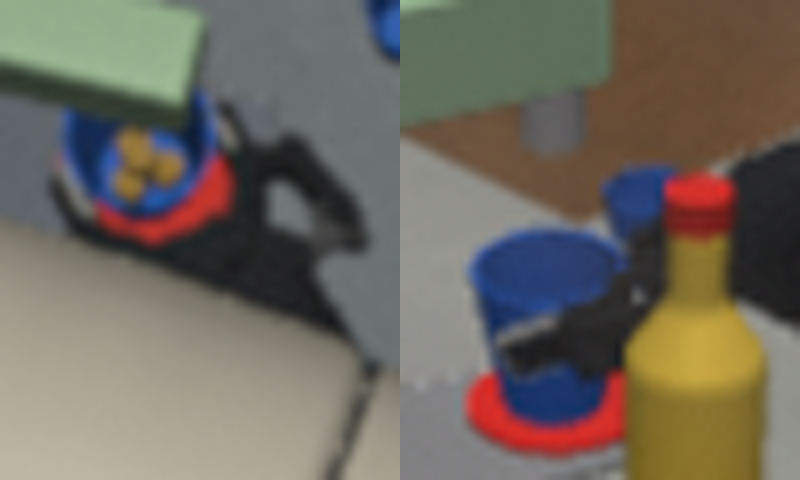

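The last view shows both fingers gripping the cup at mid-height, rim about 2–3 mm off its old place, and the rollers still inside. Now I withdraw along the tool axis, which clears the spout, and then lift.

>>> step_arm([
  [[0,0,0],[0.02,0,-0.02],-1],
  [[0,0,0],[0.02,0,-0.08],-1],
  [[0,0,0],[0.02,0,-0.18],-1],
  [[0,0,0],[0.02,0,-0.32],-1],
  [[0,0,0],[0.02,0,-0.48],-1],
  [[0,0,0],[0.05,0,-0.62],-1],
  [[0,0,0],[0.15,0,-0.7],-1],
  [[0,0,0],[0.25,0,-0.76],-1],
], squeeze=45)

```text
clock: 8.1
eef_pos: [591.9, -65.6, 152.7]
tcp_rot: [-3.14, -1.046, 0.429]
contact_force: [0.5, -0.9, -3.0]
opening: 0.716
grasp_force: 48.6
```

```bash
cat > plan2.py <<'E'
from kin import *
log(); print(G.round(1),fit)
q=telemetry.sense()["qpos"]
off=np.array([-4,6.5,-23]) # tip in tool frame
def tcp(gr,Rt): return np.array(gr)-Rt.apply(off+[0,0,-19])
def go(n,p,Rt,q):
    q2,er=ik(p,Rt,q); c=fk(q2,G); print(n,np.round(p),q2.round(2),"err",round(er,1)); return q2
M=np.array([388,356.])
q=go("up",(560,-80,300),Rtool(25,30),q); 
for az in(70,85,100):
    print(az);q1=go("m1",tcp((470,120,300),Rtool((az+25)/2,30)),Rtool((az+25)/2,30),q)
    q1=go("m2",tcp(np.r_[M,230],Rtool(az,30)),Rtool(az,30),q1)
    a=np.radians(az);h=np.r_[np.cos(a),np.sin(a)];rt=np.r_[np.sin(a),-np.cos(a)]
    g=np.r_[M+14*h-35*rt,165]
    for ro in(0,60,120,160): q1=go(f"r{ro}",tcp(g,Rtool(az,0,ro)),Rtool(az,0,ro),q1)
    wrist=fk(q1,G)[0]-G[5]*fk(q1,G)[1].apply([0,0,1]);print("wrist",wrist.round())
s=telemetry.sense()
print(proj("side",s["eef_pos"]))
E
python3 plan2.py
```

```text
8.1 [-0.591  0.402  2.341  1.863  0.88  -1.126] [591.9 -65.6 152.7] [-3.14  -1.046  0.429] [ 0.5 -0.9 -3. ] 0.716 48.58275870443322
[ -0.7 297.7 566.1  58.  495.6 373.2   1.6] 1.4698155883532205
up [560 -80 300] [-0.68  0.03  2.28  1.43  0.91 -0.57] err 0.0
70
m1 [491. 153. 282.] [-0.3  -0.03  2.4   1.46  0.91 -0.64] err 0.0
m2 [395. 394. 212.] [ 0.31  0.17  2.44  1.86  0.8  -0.97] err 0.0
r0 [368. 423. 169.] [ 0.29  0.97  2.5   2.19  1.76 -1.84] err 0.0
r60 [374. 421. 173.] [ 0.28  0.95  2.5   2.17  1.74 -0.77] err 0.0
r120 [381. 418. 169.] [0.26 0.95 2.48 2.16 1.74 0.28] err 0.0
r160 [381. 418. 163.] [0.26 0.97 2.48 2.16 1.74 0.97] err 0.0
wrist [254.  67. 163.]
85
m1 [487. 155. 282.] [-0.35  0.03  2.34  1.35  1.03 -0.66] err 0.0
m2 [385. 395. 212.] [ 0.2   0.25  2.31  1.49  0.98 -0.89] err 0.0
r0 [352. 415. 169.] [ 0.14  0.89  2.37  1.79  1.6  -1.69] err 0.0
r60 [358. 415. 173.] [ 0.13  0.88  2.36  1.79  1.59 -0.62] err 0.0
r120 [365. 414. 169.] [0.13 0.88 2.35 1.78 1.59 0.44] err 0.0
r160 [365. 414. 163.] [0.13 0.9  2.34 1.78 1.59 1.13] err 0.0
wrist [333.  42. 163.]
100
m1 [482. 157. 282.] [-0.37  0.09  2.27  1.25  1.14 -0.69] err 0.0
m2 [375. 393. 212.] [ 0.17  0.34  2.16  1.24  1.16 -0.86] err 0.0
r0 [337. 404. 169.] [ 0.09  0.86  2.21  1.49  1.58 -1.5 ] err 0.0
r60 [344. 405. 173.] [ 0.09  0.85  2.2   1.49  1.58 -0.44] err 0.0
r120 [350. 406. 169.] [0.09 0.86 2.19 1.49 1.58 0.62] err 0.0
r160 [351. 406. 163.] [0.09 0.87 2.18 1.49 1.58 1.31] err 0.0
wrist [416.  39. 163.]
[258.31110696 172.37489701]
```

>>> step_arm([
  [[0,0,0],[0.2,0,-0.12],-1],
  [[0,0,0],[0.42,0,-0.24],-1],
  [[0,0,0],[0.62,0,-0.36],-1],
  [[0,0,0],[0.7,0,-0.4],-1],
  [[0,0,0],[0.7,0,-0.4],-1],
])

```text
clock: 8.6
eef_pos: [594.2, -65.2, 317.0]
tcp_rot: [3.129, -1.051, 0.442]
contact_force: [0.8, -0.2, -3.8]
opening: 0.712
grasp_force: 49.2
```

```bash
python3 -c "
from h import *
log(); rel((487,155,290),Rtool(55,30))
print('cup px',[(np.round(d['xy']),round(d['conf'],2)) for c in('top','side') if save(c,'lift'+c) is not None for d in imaging.mark_of(c,'cup')])"
```

```text
8.6 [-0.588  0.031  2.232  1.448  0.838 -0.501] [594.2 -65.2 317. ] [ 3.129 -1.051  0.442] [ 0.8 -0.2 -3.8] 0.712 49.178938660479616
turn/45 [ 0.587 -0.003 -0.329] deg 30.3 shift/200 [-0.1239 -1.2252  0.0406] mm 246.4
cup px [(array([282., 174.]), 0.59), (array([284., 208.]), 0.57), (array([300., 150.]), 0.42), (array([272., 136.]), 0.75), (array([254., 189.]), 0.65), (array([278., 221.]), 0.62)]
```

>>> step_arm([
  [[0.05,0,-0.028],[-0.01,-0.08,0],-1],
  [[0.14,0,-0.08],[-0.03,-0.25,0],-1],
  [[0.25,0,-0.14],[-0.05,-0.45,0],-1],
  [[0.37,0,-0.21],[-0.07,-0.65,0],-1],
  [[0.48,0,-0.27],[-0.09,-0.85,0],-1],
  [[0.56,0,-0.315],[-0.1,-0.98,0],-1],
  [[0.586,0,-0.33],[-0.1,-1,0],-1],
])

```text
clock: 9.5
eef_pos: [499.6, 114.8, 294.2]
tcp_rot: [-3.123, -1.049, 0.948]
contact_force: [-0.1, -1.1, -1.8]
opening: 0.714
grasp_force: 49.1
```

```bash
python3 -c "
from h import *
log(); rel((440,290,280),Rtool(75,30));rel((385,395,235),Rtool(85,30))"
```

```text
9.5 [-0.447  0.057  2.271  1.265  1.116 -0.634] [499.6 114.8 294.2] [-3.123 -1.049  0.948] [-0.1 -1.1 -1.8] 0.714 49.14101004615077
turn/45 [ 0.375 -0.004 -0.229] deg 19.8 shift/200 [ 0.2067 -0.7437  0.5155] mm 185.6
turn/45 [ 0.567 -0.005 -0.34 ] deg 29.8 shift/200 [ 0.1443 -1.2669  0.868 ] mm 308.5
```

>>> step_arm([
  [[0.05,0,-0.03],[0.02,-0.08,0.05],-1],
  [[0.12,0,-0.07],[0.06,-0.25,0.17],-1],
  [[0.22,0,-0.13],[0.12,-0.44,0.3],-1],
  [[0.31,0,-0.19],[0.17,-0.62,0.43],-1],
  [[0.36,0,-0.22],[0.2,-0.72,0.5],-1],
  [[0.375,0,-0.228],[0.206,-0.744,0.515],-1],
])

```text
clock: 10.1
eef_pos: [441.6, 289.8, 280.2]
tcp_rot: [3.138, -1.049, 1.311]
contact_force: [-0.1, -0.1, -2.0]
opening: 0.716
grasp_force: 49.1
```

```bash
python3 -c "
from h import *
log(); rel((352,415,200),Rtool(85,10));
print([(c,n,np.round(d['xy']),round(d['conf'],2)) for c in('top','side') if save(c,'ov'+c) is not None for n in('tote_left','cup') for d in imaging.mark_of(c,n)])"
```

```text
10.1 [-0.063  0.096  2.272  1.313  1.073 -0.679] [441.6 289.8 280.2] [ 3.138 -1.049  1.311] [-0.1 -0.1 -2. ] 0.716 49.11602365435101
turn/45 [ 0.212  0.441 -0.075] deg 22.3 shift/200 [-0.1035 -0.5962  0.6222] mm 173.6
[('top', 'tote_left', array([157., 242.]), 0.68), ('top', 'cup', array([301., 149.]), 0.72), ('top', 'cup', array([169., 221.]), 0.71), ('top', 'cup', array([282., 212.]), 0.61), ('side', 'tote_left', array([191., 308.]), 0.84), ('side', 'cup', array([214., 193.]), 0.63), ('side', 'cup', array([278., 217.]), 0.57), ('side', 'cup', array([254., 191.]), 0.54)]
```

```bash
python3 -c "
from h import *
print('cup origin',tri(('side',(214,193)),('top',(169,221))))
T=cv2.imread('pics/t0.png');h=cv2.cvtColor(T,cv2.COLOR_BGR2HSV).astype(int)
m=((h[...,0]>50)&(h[...,0]<75)&(h[...,1]>140)).astype(np.uint8);m[:200]=0;m[:,:100]=0;m[:,220:]=0
m=cv2.morphologyEx(m,cv2.MORPH_OPEN,np.ones((3,3)))
c=max(cv2.findContours(m,0,2)[0],key=cv2.contourArea);print(cv2.boundingRect(c),cv2.contourArea(c))
c2=c[c[:,0,0]>131];r_=cv2.minAreaRect(c2);print(r_);b=cv2.boxPoints(r_);print([atz('top',p,90).round()[:2].tolist() for p in b],atz('top',r_[0],90))
"
```

```text
cup origin (array([430.96953186, 252.84843016, 265.28953995]), [np.float64(7.9582060928722935), np.float64(7.958206092872377)])
(107, 209, 73, 66) 2962.0
((154.80172729492188, 241.37069702148438), (46.74272918701172, 63.71339797973633), 3.3664605617523193)
[[288.0, 428.0], [502.0, 424.0], [490.0, 264.0], [277.0, 272.0]] [387.86872886 346.70272932  90.        ]
```

>>> step_arm([
  [[0.03,0.05,-0.01],[-0.01,-0.08,0.08],-1],
  [[0.07,0.15,-0.02],[-0.03,-0.22,0.23],-1],
  [[0.12,0.26,-0.04],[-0.06,-0.38,0.4],-1],
  [[0.17,0.36,-0.06],[-0.09,-0.52,0.54],-1],
  [[0.2,0.42,-0.07],[-0.1,-0.58,0.61],-1],
  [[0.212,0.44,-0.075],[-0.103,-0.596,0.622],-1],
])

```text
clock: 11.0
eef_pos: [353.1, 413.8, 198.9]
tcp_rot: [-3.134, -1.395, 1.473]
contact_force: [0.5, -0.5, -2.5]
opening: 0.713
grasp_force: 49.2
```

```bash
python3 -c "
from h import *
log()
for ro in(40,80,110,160): rel((354+ro/16,414,178),Rtool(85,2,ro))"
```

```text
11.0 [ 0.15   0.604  2.417  1.788  1.368 -1.45 ] [353.1 413.8 198.9] [-3.134 -1.395  1.473] [ 0.5 -0.5 -2.5] 0.713 49.21543189266231
turn/45 [0.066 0.171 0.885] deg 40.7 shift/200 [-0.1023  0.017   0.0206] mm 21.2
turn/45 [0.129 0.147 1.773] deg 80.2 shift/200 [-0.1021  0.0294  0.0217] mm 21.7
turn/45 [0.175 0.117 2.438] deg 110.1 shift/200 [-0.102   0.0388  0.0225] mm 22.3
turn/45 [0.251 0.039 3.545] deg 160.0 shift/200 [-0.1017  0.0543  0.0239] mm 23.5
```

>>> step_arm([
  [[0.01,0.04,0.13],[-0.03,0,0],-1],
  [[0.02,0.08,0.31],[-0.06,0.01,0.01],-1],
  [[0.04,0.12,0.49],[-0.08,0.01,0.01],-1],
  [[0.05,0.15,0.66],[-0.1,0.015,0.02],-1],
  [[0.06,0.17,0.8],[-0.1,0.017,0.02],-1],
  [[0.066,0.171,0.885],[-0.1,0.017,0.02],-1],
])

```text
clock: 11.6
eef_pos: [359.0, 413.0, 181.0]
tcp_rot: [-1.624, -0.873, -0.049]
contact_force: [-0.6, -0.1, -2.9]
opening: 0.713
grasp_force: 49.2
```

>>> step_arm([
  [[0,0,0.15],[0,0,0],-1],
  [[0,0,0.3],[0,0,0],-1],
  [[0,0,0.45],[0,0,0],-1],
  [[0,0,0.6],[0,0,0],-1],
  [[0,0,0.75],[0,0,0],-1],
  [[0,0,0.9],[0,0,0],-1],
  [[0,0,1],[0,0,0],-1],
])

```text
clock: 12.3
eef_pos: [359.1, 413.0, 181.7]
tcp_rot: [-1.605, -0.09, -0.087]
contact_force: [0.3, 0.8, -2.3]
opening: 0.716
grasp_force: 49.3
```

>>> step_arm([
  [[0,0,0.15],[0,0,0],-1],
  [[0,0,0.3],[0,0,0],-1],
  [[0,0,0.45],[0,0,0],-1],
  [[0,0,0.6],[0,0,0],-1],
  [[0,0,0.75],[0,0,0],-1],
  [[0,0,0.9],[0,0,0],-1],
  [[0,0,1],[0,0,0],-1],
])

```text
clock: 13.0
eef_pos: [359.0, 413.0, 181.9]
tcp_rot: [-1.615, 0.695, -0.118]
contact_force: [-0.4, -0.3, -1.9]
opening: 0.716
grasp_force: 49.2
```

```bash
python3 -c "
from h import *
log();rel((364,414,172),Rtool(85,0,165))"
```

```text
13.0 [0.128 0.811 2.381 1.79  1.548 0.646] [359.  413.  181.9] [-1.615  0.695 -0.118] [-0.4 -0.3 -1.9] 0.716 49.19473642105004
turn/45 [ 0.021 -0.039  0.781] deg 35.2 shift/200 [0.0502 0.0221 0.0088] mm 11.1
```

>>> step_arm([
  [[0,0,0.2],[0,0,0],-1],
  [[0,0,0.4],[0,0,0],-1],
  [[0.02,-0.04,0.6],[0,0,0],-1],
  [[0.02,-0.04,0.78],[0,0,0],-1],
  [[0.02,-0.04,0.78],[0,0,0],-1],
  [[0.02,-0.04,0.78],[0,0,0],-1],
  [[0.02,-0.04,0.78],[0,0,0],-1],
  [[0.02,-0.04,0.78],[0,0,0],-1],
])

```text
clock: 13.8
eef_pos: [357.3, 413.7, 181.2]
tcp_rot: [-1.57, 1.303, -0.084]
contact_force: [-0.3, 1.2, -2.7]
opening: 0.714
grasp_force: 49.2
```

```bash
cat > rol.py <<'E'
from h import *
import sys
log();f=[]
for i in range(3):f.append(telemetry.sense()["contact_force"]);save("top","p")
print(np.mean(f,0).round(2))
for c in("top","side"):
    im=save(c,"pour_%s_%s"%(c,sys.argv[1]))
    h=cv2.cvtColor(im,cv2.COLOR_RGB2HSV).astype(int);m=((h[...,0]>9)&(h[...,0]<27)&(h[...,1]>90)&(h[...,2]>70)).astype(np.uint8)
    n,l,s,ce=cv2.connectedComponentsWithStats(m)
    x0,x1,y0,y1=(100,200,195,290) if c=="top" else (110,260,235,350)
    print(c,[(s[i].tolist(),ce[i].round(1).tolist(),atz(c,ce[i],12).round()[:2].tolist()) for i in range(1,n) if s[i,4]>3 and x0<ce[i][0]<x1 and y0<ce[i][1]<y1])
    print(c,[(np.round(d["xy"]).tolist(),round(d["conf"],2),atz(c,d["xy"],12).round()[:2].tolist()) for d in imaging.mark_of(c,"roller0")])
E
python3 rol.py a
```

```text
13.8 [0.129 0.849 2.372 1.783 1.588 1.226] [357.3 413.7 181.2] [-1.57   1.303 -0.084] [-0.3  1.2 -2.7] 0.714 49.177361105103046
[-0.26  0.51 -2.19]
top [([116, 231, 5, 4, 14], [118.0, 232.7], [425.0, 501.0]), ([109, 233, 5, 4, 14], [111.4, 234.6], [419.0, 525.0]), ([114, 238, 5, 4, 15], [115.9, 239.4], [402.0, 508.0])]
top []
side [([177, 276, 8, 8, 41], [180.6, 279.7], [476.0, 333.0]), ([201, 279, 8, 8, 40], [204.6, 282.4], [425.0, 293.0]), ([167, 282, 7, 8, 41], [169.8, 285.7], [476.0, 366.0]), ([137, 287, 10, 17, 110], [141.7, 294.9], [497.0, 435.0]), ([197, 292, 5, 8, 35], [199.1, 295.0], [398.0, 330.0]), ([129, 294, 8, 10, 57], [132.5, 298.2], [502.0, 457.0])]
side [([170.0, 284.0], 0.63, [479.0, 362.0]), ([197.0, 294.0], 0.57, [406.0, 332.0]), ([205.0, 285.0], 0.56, [417.0, 298.0]), ([181.0, 280.0], 0.47, [475.0, 333.0])]
```

All four rollers lie in the tote; the side picture shows them at (181,280), (205,282), (170,286) and (199,295). Now I turn the cup upright again.

>>> step_arm([
  [[0,0,-0.15],[0,0,0],-1],
  [[0,0,-0.34],[0,0,0],-1],
  [[0,0,-0.53],[0,0,0],-1],
  [[0,0,-0.72],[0,0,0],-1],
  [[0,0,-0.91],[0,0,0],-1],
  [[0,0,-1],[0,0,0],-1],
])

```text
clock: 14.75
eef_pos: [356.9, 413.9, 180.8]
tcp_rot: [-1.571, 0.515, -0.084]
contact_force: [0.2, -0.2, -1.2]
opening: 0.714
grasp_force: 49.2
```

>>> step_arm([
  [[0,0,-0.15],[0,0,0],-1],
  [[0,0,-0.34],[0,0,0],-1],
  [[0,0,-0.53],[0,0,0],-1],
  [[0,0,-0.72],[0,0,0],-1],
  [[0,0,-0.91],[0,0,0],-1],
  [[0,0,-1],[0,0,0],-1],
])

```text
clock: 15.35
eef_pos: [356.9, 413.9, 180.8]
tcp_rot: [-1.571, -0.27, -0.084]
contact_force: [1.0, -0.6, -1.2]
opening: 0.713
grasp_force: 49.2
```

>>> step_arm([
  [[0,0,-0.15],[0,0,0],-1],
  [[0,0,-0.34],[0,0,0],-1],
  [[0,0,-0.53],[0,0,0],-1],
  [[0,0,-0.72],[0,0,0],-1],
  [[0,0,-0.91],[0,0,0],-1],
  [[0,0,-1],[0,0,0],-1],
])

```text
clock: 15.95
eef_pos: [356.9, 413.9, 180.8]
tcp_rot: [-1.571, -1.056, -0.084]
contact_force: [-0.8, -0.6, -1.5]
opening: 0.715
grasp_force: 49.2
```

```bash
python3 -c "
from h import *
log();rel((441,290,290),Rtool(75,30))"
```

```text
15.95 [ 0.13   0.851  2.372  1.784  1.588 -1.135] [356.9 413.9 180.8] [-1.571 -1.056 -0.084] [-0.8 -0.6 -1.5] 0.715 49.157548971270444
turn/45 [-0.387 -0.592 -0.58 ] deg 41.2 shift/200 [ 0.7073  0.1405 -0.582 ] mm 185.3
```

>>> step_arm([
  [[-0.03,-0.04,-0.04],[0.1,0.02,-0.05],-1],
  [[-0.1,-0.15,-0.15],[0.25,0.05,-0.18],-1],
  [[-0.17,-0.26,-0.26],[0.4,0.08,-0.32],-1],
  [[-0.24,-0.37,-0.37],[0.55,0.11,-0.45],-1],
  [[-0.31,-0.48,-0.47],[0.65,0.13,-0.54],-1],
  [[-0.37,-0.57,-0.56],[0.7,0.14,-0.58],-1],
  [[-0.387,-0.592,-0.58],[0.707,0.14,-0.582],-1],
])

```text
clock: 16.65
eef_pos: [442.5, 289.4, 292.4]
tcp_rot: [3.136, -1.046, 1.313]
contact_force: [-0.1, -0.3, -1.2]
opening: 0.712
grasp_force: 49.2
```

```bash
python3 -c "
from h import *
log();rel((500,115,310),Rtool(54,30))"; python3 rol.py b
```

```text
16.65 [-0.062  0.071  2.257  1.29   1.081 -0.636] [442.5 289.4 292.4] [ 3.136 -1.046  1.313] [-0.1 -0.3 -1.2] 0.712 49.241983959800564
turn/45 [-0.402  0.001  0.236] deg 21.0 shift/200 [-0.3097  0.5042 -0.7076] mm 184.5
16.65 [-0.062  0.071  2.257  1.29   1.081 -0.636] [442.5 289.4 292.4] [ 3.136 -1.046  1.313] [-0.1 -0.3 -1.2] 0.712 49.241983959800564
[-0.42  0.35 -1.52]
top [([116, 231, 5, 4, 14], [118.0, 232.7], [425.0, 501.0]), ([109, 233, 5, 4, 14], [111.4, 234.6], [419.0, 525.0]), ([114, 238, 5, 4, 15], [115.9, 239.4], [402.0, 508.0]), ([164, 238, 4, 4, 13], [165.6, 239.6], [398.0, 329.0])]
top [([352.0, 167.0], 0.55, [652.0, -345.0])]
side [([177, 276, 8, 8, 41], [180.6, 279.7], [476.0, 333.0]), ([201, 279, 8, 8, 40], [204.6, 282.4], [425.0, 293.0]), ([167, 282, 7, 8, 42], [169.7, 285.6], [476.0, 366.0]), ([137, 287, 10, 17, 110], [141.7, 294.9], [497.0, 435.0]), ([197, 292, 5, 8, 36], [199.1, 295.1], [398.0, 331.0]), ([129, 294, 8, 10, 57], [132.5, 298.2], [502.0, 457.0])]
side [([204.0, 282.0], 0.58, [426.0, 294.0]), ([181.0, 280.0], 0.5, [473.0, 333.0]), ([198.0, 293.0], 0.5, [405.0, 328.0]), ([170.0, 290.0], 0.44, [462.0, 374.0])]
```

>>> step_arm([
  [[-0.05,0,0.03],[-0.03,0.05,-0.08],-1],
  [[-0.12,0,0.07],[-0.1,0.16,-0.22],-1],
  [[-0.22,0,0.13],[-0.18,0.29,-0.4],-1],
  [[-0.31,0,0.18],[-0.25,0.4,-0.56],-1],
  [[-0.38,0,0.22],[-0.3,0.48,-0.67],-1],
  [[-0.4,0,0.235],[-0.31,0.504,-0.708],-1],
])

```text
clock: 17.6
eef_pos: [499.7, 113.5, 305.2]
tcp_rot: [-3.121, -1.043, 0.923]
contact_force: [-0.2, -0.1, -1.4]
opening: 0.715
grasp_force: 49.2
```

```bash
python3 -c "
from h import *
log();rel((594,-65,317),R.from_euler('xyz',[3.141,-1.049,.433]))"
```

```text
17.6 [-0.444  0.021  2.27   1.257  1.106 -0.584] [499.7 113.5 305.2] [-3.121 -1.043  0.923] [-0.2 -0.1 -1.4] 0.715 49.24700028350344
turn/45 [-0.566  0.01   0.312] deg 29.1 shift/200 [-0.164   0.9066 -0.4172] mm 202.3
```

>>> step_arm([
  [[-0.06,0,0.03],[-0.02,0.08,-0.04],-1],
  [[-0.16,0,0.09],[-0.05,0.25,-0.12],-1],
  [[-0.28,0,0.15],[-0.08,0.45,-0.2],-1],
  [[-0.4,0,0.22],[-0.12,0.65,-0.3],-1],
  [[-0.5,0.01,0.28],[-0.15,0.82,-0.38],-1],
  [[-0.56,0.01,0.31],[-0.164,0.9,-0.415],-1],
  [[-0.566,0.01,0.312],[-0.164,0.907,-0.417],-1],
])

```text
clock: 18.3
eef_pos: [594.7, -63.1, 317.9]
tcp_rot: [3.138, -1.05, 0.438]
contact_force: [1.3, 0.2, -1.5]
opening: 0.714
grasp_force: 49.2
```

```bash
python3 -c "
from h import *
Q=R.from_euler('xyz',[3.141,-1.049,.433]);P=np.array([690.9,-20.2,33.9])
log();rel(P+Q.apply([9,0,-130]),Q);print(P+Q.apply([9,0,-130]))"
```

```text
18.3 [-0.585  0.031  2.229  1.443  0.84  -0.491] [594.7 -63.1 317.9] [ 3.138 -1.05   0.438] [ 1.3  0.2 -1.5] 0.714 49.23487902036868
turn/45 [-0.002 -0.001  0.003] deg 0.2 shift/200 [-0.924   0.0047  0.513 ] mm 211.4
[592.64034296 -65.53633961 106.49928449]
```

>>> step_arm([
  [[0,0,0],[-0.1,0,0.06],-1],
  [[0,0,0],[-0.3,0,0.17],-1],
  [[0,0,0],[-0.5,0,0.28],-1],
  [[0,0,0],[-0.7,0,0.39],-1],
  [[0,0,0],[-0.84,0.004,0.47],-1],
  [[0,0,0],[-0.91,0.005,0.505],-1],
  [[-0.002,0,0.003],[-0.924,0.005,0.513],-1],
  [[-0.002,0,0.003],[-0.924,0.005,0.513],-1],
])

```text
clock: 19.1
eef_pos: [592.2, -64.5, 106.6]
tcp_rot: [-3.141, -1.05, 0.435]
contact_force: [0.9, 0.3, -1.4]
opening: 0.714
grasp_force: 49.2
```

```bash
python3 -c "
from h import *
Q=R.from_euler('xyz',[3.141,-1.049,.433]);P=np.array([690.9,-20.2,33.9])
log();rel(P+Q.apply([5,0,0]),Q)"
```

```text
19.1 [-0.593  0.532  2.345  1.957  0.931 -1.287] [592.2 -64.5 106.6] [-3.141 -1.05   0.435] [ 0.9  0.3 -1.4] 0.714 49.23558320981101
turn/45 [-0.004 -0.002  0.001] deg 0.2 shift/200 [-0.0215  0.0076  0.6501] mm 130.1
```

>>> step_arm([
  [[0,0,0],[0,0,0.07],-1],
  [[0,0,0],[-0.01,0.004,0.2],-1],
  [[0,0,0],[-0.02,0.007,0.35],-1],
  [[0,0,0],[-0.02,0.007,0.48],-1],
  [[0,0,0],[-0.021,0.007,0.58],-1],
  [[0,0,0],[-0.021,0.007,0.64],-1],
  [[0,0,0],[-0.021,0.007,0.65],-1],
  [[0,0,0],[-0.021,0.007,0.65],-1],
])

```text
clock: 19.9
eef_pos: [693.5, -19.9, 39.7]
tcp_rot: [3.138, -1.051, 0.438]
contact_force: [0.7, 0.2, -1.6]
opening: 0.717
grasp_force: 49.2
```

```bash
cat > cmpb.py <<'E'
from h import *
import sys
def bl(im,roi):
    y0,y1,x0,x1=roi;h=cv2.cvtColor(im[y0:y1,x0:x1],cv2.COLOR_BGR2HSV).astype(int)
    o=[]
    for m in((h[...,0]>105)&(h[...,0]<130)&(h[...,1]>120)&(h[...,2]>40),((h[...,0]<6)|(h[...,0]>174))&(h[...,1]>150)&(h[...,2]>90)):
        n,l,s,c=cv2.connectedComponentsWithStats(m.astype(np.uint8));o.append([s[i,:5].tolist()+(c[i]).round(1).tolist() for i in range(1,n) if s[i,4]>25])
    return o
log()
for c,roi in(("side",(165,225,220,260)),("top",(140,185,250,290))):
    save(c,c+sys.argv[1])
    for f in([c[0]+"0"]+["z5"+c,c+sys.argv[1]]): print(f,bl(cv2.imread(f"pics/{f}.png"),roi))
    print([(np.round(d["xy"],1).tolist(),round(d["conf"],2)) for d in imaging.mark_of(c,"cup")])
Q=R.from_euler('xyz',[3.141,-1.049,.433]);P=np.array([690.9,-20.2,33.9]);rel(P,Q)
E
python3 cmpb.py d1
```

```text
19.9 [-0.373  0.726  2.191  2.219  0.905 -1.367] [693.5 -19.9  39.7] [ 3.138 -1.051  0.438] [ 0.7  0.2 -1.6] 0.717 49.220137360389344
s0 [[[10, 11, 24, 32, 422, 21.0, 27.0]], [[33, 12, 7, 7, 43, 36.4, 15.0], [9, 36, 19, 11, 87, 18.0, 42.1]]]
z5side [[[26, 11, 8, 8, 43, 29.2, 14.2], [9, 19, 19, 13, 161, 17.2, 23.8], [13, 36, 12, 7, 61, 18.7, 38.8]], [[33, 11, 7, 8, 46, 36.3, 15.0], [9, 36, 19, 11, 88, 18.2, 42.1]]]
sided1 [[[26, 11, 8, 7, 33, 29.0, 13.5], [9, 17, 19, 13, 159, 16.8, 22.0], [12, 34, 13, 7, 61, 18.1, 37.1]], [[33, 11, 7, 8, 47, 36.2, 15.0], [9, 35, 19, 12, 114, 18.8, 41.8]]]
[([242.8, 203.1], 0.69), ([240.4, 200.9], 0.57), ([277.9, 218.3], 0.5), ([253.7, 187.0], 0.39)]
t0 [[[9, 17, 19, 15, 92, 17.7, 23.7]], [[8, 25, 21, 12, 106, 18.0, 31.9]]]
z5top [[[17, 17, 10, 15, 46, 22.3, 24.3], [8, 19, 8, 12, 56, 11.0, 23.8]], [[12, 25, 17, 11, 58, 22.4, 30.8]]]
topd1 [[[8, 16, 19, 15, 155, 16.8, 23.7]], [[13, 24, 16, 11, 59, 22.6, 29.8]]]
[([299.8, 148.7], 0.5), ([266.6, 163.7], 0.43)]
turn/45 [-0.    -0.002  0.002] deg 0.1 shift/200 [-0.0285 -0.0071  0.0058] mm 6.0
```

```bash
python3 -c "
from h import *
th=np.linspace(0,2*np.pi,180)
def d(c,x,y,z,r):
  a=np.array([proj(c,(x+r*np.cos(t),y+r*np.sin(t),z)) for t in th]);return a.min(0).round(1),a.max(0).round(1)
for xy in((658.5,-39.4),(654,-40)):
  print(xy,'pad side',d('side',*xy,10,40),'foot@15',d('side',*xy,15,23.5),'rim@85',d('side',*xy,85,34),'rim@80',d('side',*xy,80,34))
  print('  top pad',d('top',*xy,10,40),'rim85',d('top',*xy,85,34),'rim80',d('top',*xy,80,34))
def e(f,roi):
  im=cv2.imread('pics/'+f);y0,y1,x0,x1=roi;return cv2.resize(im[y0:y1,x0:x1],None,fx=8,fy=8,interpolation=cv2.INTER_CUBIC)
a=np.hstack([e('s0.png',(172,216,222,258)),e('sided1.png',(172,216,222,258))]);b=np.hstack([e('t0.png',(145,182,252,286)),e('topd1.png',(145,182,252,286))])
im=cv2.imread('pics/sided1.png');tp=cv2.imread('pics/topd1.png');s0=cv2.imread('pics/s0.png');t0=cv2.imread('pics/t0.png')
for r in(192,194,205,207):print('side',r,[tuple(s0[r,c]) for c in()],'blue0',[c for c in range(222,262) if s0[r,c,0]>1.5*s0[r,c,2] and s0[r,c,0]>70][::1],'now',[c for c in range(222,262) if im[r,c,0]>1.5*im[r,c,2] and im[r,c,0]>70])
"
```

```text
(658.5, -39.4) pad side (array([228.1, 198.6]), array([250.5, 210.2])) foot@15 (array([232.7, 199.7]), array([245.9, 206.5])) rim@85 (array([229.4, 181.3]), array([248.9, 190.6])) rim@80 (array([229.4, 182.5]), array([248.9, 191.9]))
  top pad (array([257.1, 156. ]), array([279. , 177.4])) rim85 (array([258.3, 152.1]), array([277.9, 171.1])) rim80 (array([258.3, 152.5]), array([277.9, 171.4]))
(654, -40) pad side (array([229.1, 199. ]), array([251.5, 210.7])) foot@15 (array([233.7, 200.1]), array([246.9, 207. ])) rim@85 (array([230.4, 181.7]), array([249.9, 191. ])) rim@80 (array([230.4, 182.9]), array([249.9, 192.3]))
  top pad (array([257.3, 157.2]), array([279.2, 178.6])) rim85 (array([258.5, 153.3]), array([278.1, 172.4])) rim80 (array([258.5, 153.7]), array([278.1, 172.7]))
side 192 [] blue0 [231, 232, 233, 234, 235, 236, 237, 238, 239, 240, 241, 242, 243, 244, 245, 246, 247] now [230, 231, 232, 233, 234, 235, 236, 237]
side 194 [] blue0 [231, 232, 233, 234, 235, 236, 237, 238, 239, 240, 241, 242, 243, 244, 245, 246] now [230, 231]
side 205 [] blue0 [234, 235, 236, 237, 238, 239, 240, 241, 242, 243, 244] now [235, 236, 237, 238, 239, 240]
side 207 [] blue0 [237, 238, 239, 240] now []
```

>>> step_arm([
  [[0,0,0],[-0.01,-0.004,0],-1],
  [[0,0,0],[-0.02,-0.004,0],-1],
  [[0,0,0],[-0.028,-0.004,0],-1],
  [[0,0,0],[-0.028,-0.004,0],-1],
])

```text
clock: 20.5
eef_pos: [690.7, -20.7, 34.1]
tcp_rot: [3.139, -1.051, 0.436]
contact_force: [0.1, -0.1, 1.4]
opening: 0.717
grasp_force: 49.0
```

```bash
python3 cmpb.py d2
```

```text
20.5 [-0.377  0.739  2.194  2.225  0.915 -1.382] [690.7 -20.7  34.1] [ 3.139 -1.051  0.436] [ 0.1 -0.1  1.4] 0.717 49.00118568431935
s0 [[[10, 11, 24, 32, 422, 21.0, 27.0]], [[33, 12, 7, 7, 43, 36.4, 15.0], [9, 36, 19, 11, 87, 18.0, 42.1]]]
z5side [[[26, 11, 8, 8, 43, 29.2, 14.2], [9, 19, 19, 13, 161, 17.2, 23.8], [13, 36, 12, 7, 61, 18.7, 38.8]], [[33, 11, 7, 8, 46, 36.3, 15.0], [9, 36, 19, 11, 88, 18.2, 42.1]]]
sided2 [[[26, 11, 8, 8, 43, 29.2, 14.2], [9, 19, 20, 12, 161, 17.6, 23.8], [13, 36, 12, 7, 62, 18.5, 38.6]], [[33, 11, 7, 8, 46, 36.3, 15.0], [9, 36, 19, 11, 90, 18.2, 42.1]]]
[([239.7, 202.2], 0.7), ([170.2, 284.0], 0.53), ([280.0, 217.3], 0.45), ([254.3, 186.4], 0.39)]
t0 [[[9, 17, 19, 15, 92, 17.7, 23.7]], [[8, 25, 21, 12, 106, 18.0, 31.9]]]
z5top [[[17, 17, 10, 15, 46, 22.3, 24.3], [8, 19, 8, 12, 56, 11.0, 23.8]], [[12, 25, 17, 11, 58, 22.4, 30.8]]]
topd2 [[[8, 17, 19, 15, 167, 16.7, 24.4]], [[13, 25, 16, 11, 62, 22.3, 30.9]]]
[([301.1, 151.3], 0.61), ([266.8, 167.0], 0.6)]
turn/45 [-0.001 -0.002  0.003] deg 0.2 shift/200 [-0.0001 -0.0017  0.0019] mm 0.5
```

>>> step_arm([
  [[0,0,0],[0,0.006,0],-1],
  [[0,0,0],[0,0.006,0],-1],
  [[0,0,0],[0,0.006,0],0.7],
  [[0,0,0],[0,0.006,0],0.9],
  [[0,0,0],[0,0.006,0],1],
  [[0,0,0],[0,0.006,0],1],
  [[0,0,0],[0,0.006,0],1],
  [[0,0,0],[0,0.006,0],1],
])

```text
clock: 21.5
eef_pos: [691.2, -21.7, 34.0]
tcp_rot: [3.138, -1.051, 0.437]
contact_force: [-0.2, 0.3, -0.1]
opening: 1.004
grasp_force: 0.0
```

```bash
python3 cmpb.py d3
```

```text
21.5 [-0.379  0.738  2.192  2.222  0.913 -1.38 ] [691.2 -21.7  34. ] [ 3.138 -1.051  0.437] [-0.2  0.3 -0.1] 1.004 0.0
s0 [[[10, 11, 24, 32, 422, 21.0, 27.0]], [[33, 12, 7, 7, 43, 36.4, 15.0], [9, 36, 19, 11, 87, 18.0, 42.1]]]
z5side [[[26, 11, 8, 8, 43, 29.2, 14.2], [9, 19, 19, 13, 161, 17.2, 23.8], [13, 36, 12, 7, 61, 18.7, 38.8]], [[33, 11, 7, 8, 46, 36.3, 15.0], [9, 36, 19, 11, 88, 18.2, 42.1]]]
sided3 [[[26, 11, 8, 7, 39, 29.3, 13.9], [10, 19, 19, 14, 171, 18.2, 24.0], [14, 37, 11, 5, 42, 19.2, 39.3]], [[33, 12, 7, 7, 44, 36.3, 15.0], [9, 37, 19, 10, 91, 17.8, 42.2]]]
[([240.7, 201.9], 0.74), ([278.1, 220.3], 0.56), ([254.8, 188.4], 0.55)]
t0 [[[9, 17, 19, 15, 92, 17.7, 23.7]], [[8, 25, 21, 12, 106, 18.0, 31.9]]]
z5top [[[17, 17, 10, 15, 46, 22.3, 24.3], [8, 19, 8, 12, 56, 11.0, 23.8]], [[12, 25, 17, 11, 58, 22.4, 30.8]]]
topd3 [[[9, 16, 19, 16, 161, 18.3, 24.1]], [[8, 24, 21, 13, 95, 17.2, 31.3]]]
[([266.6, 166.6], 0.6), ([301.4, 148.3], 0.45), ([161.0, 218.8], 0.33)]
turn/45 [-0.001 -0.002  0.003] deg 0.2 shift/200 [ 0.0003 -0.0075  0.002 ] mm 1.6
```

>>> step_arm([
  [[0,0,0],[0,0,-0.04],1],
  [[0,0,0],[0,0,-0.12],1],
  [[0,0,0],[0,0,-0.24],1],
  [[0,0,0],[0,0,-0.4],1],
  [[0,0,0],[0,0,-0.58],1],
  [[0,0,0],[0.05,0.1,-0.76],1],
  [[0,0,0],[0.15,0.2,-0.92],1],
  [[0,0,0],[0.25,0.3,-1],1],
])

```text
clock: 22.5
eef_pos: [578.9, -140.1, 178.2]
tcp_rot: [3.139, -1.049, 0.434]
contact_force: [1.2, -0.2, -0.0]
opening: 1.002
grasp_force: 0.0
```

>>> step_arm([
  [[0,0,0],[0.1,0.2,-0.1],1],
  [[0,0,0],[0.2,0.4,-0.2],1],
  [[0,0,0],[0.3,0.6,-0.3],1],
  [[0,0,0],[0.4,0.8,-0.4],1],
  [[0,0,0],[0.4,0.8,-0.4],1],
  [[0,0,0],[0.4,0.8,-0.4],1],
])

```text
clock: 23.1
eef_pos: [620.7, -296.7, 286.6]
tcp_rot: [3.136, -1.05, 0.438]
contact_force: [-0.7, 0.7, -0.9]
opening: 0.998
grasp_force: 0.0
```

```bash
python3 cmpb.py d4; python3 rol.py c; python3 -c "
import cv2,numpy as np
def e(f,roi,k=4):
  im=cv2.imread('pics/'+f);y0,y1,x0,x1=roi;return cv2.resize(im[y0:y1,x0:x1],None,fx=k,fy=k,interpolation=cv2.INTER_CUBIC)
cv2.imwrite('pics/final.png',np.hstack([e('sided4.png',(170,320,110,310)),]) if 0 else cv2.resize(np.hstack([e('sided4.png',(150,340,110,310),3),e('topd4.png',(100,290,100,320),3)]),(800,362)))"
```

```text
23.1 [-0.923  0.35   1.901  1.262  1.096 -0.55 ] [ 620.7 -296.7  286.6] [ 3.136 -1.05   0.438] [-0.7  0.7 -0.9] 0.998 0.0
s0 [[[10, 11, 24, 32, 422, 21.0, 27.0]], [[33, 12, 7, 7, 43, 36.4, 15.0], [9, 36, 19, 11, 87, 18.0, 42.1]]]
z5side [[[26, 11, 8, 8, 43, 29.2, 14.2], [9, 19, 19, 13, 161, 17.2, 23.8], [13, 36, 12, 7, 61, 18.7, 38.8]], [[33, 11, 7, 8, 46, 36.3, 15.0], [9, 36, 19, 11, 88, 18.2, 42.1]]]
sided4 [[[10, 11, 24, 31, 418, 21.1, 26.8]], [[33, 12, 7, 7, 43, 36.4, 15.0], [9, 37, 19, 10, 91, 17.8, 42.2]]]
[([243.8, 201.0], 0.88), ([281.6, 224.1], 0.6), ([252.0, 188.3], 0.56)]
t0 [[[9, 17, 19, 15, 92, 17.7, 23.7]], [[8, 25, 21, 12, 106, 18.0, 31.9]]]
z5top [[[17, 17, 10, 15, 46, 22.3, 24.3], [8, 19, 8, 12, 56, 11.0, 23.8]], [[12, 25, 17, 11, 58, 22.4, 30.8]]]
topd4 [[[9, 16, 19, 16, 161, 18.4, 24.1]], [[8, 24, 21, 13, 114, 17.5, 31.8]]]
[([283.7, 212.3], 0.71), ([299.5, 149.8], 0.58), ([268.2, 162.2], 0.51)]
turn/45 [-0.004 -0.001  0.   ] deg 0.2 shift/200 [-0.6445 -1.0944  1.4023] mm 378.4
23.3 [-0.921  0.351  1.903  1.263  1.096 -0.55 ] [ 620.9 -294.4  285.1] [-3.14  -1.05   
[... 327 characters left out ...]
508.0]), ([164, 238, 4, 4, 12], [165.5, 239.5], [399.0, 330.0])]
top [([190.0, 147.0], 0.73, [737.0, 249.0]), ([165.0, 222.0], 0.45, [460.0, 333.0]), ([159.0, 218.0], 0.35, [477.0, 355.0])]
side [([177, 276, 8, 8, 41], [180.6, 279.7], [476.0, 333.0]), ([201, 279, 8, 8, 40], [204.6, 282.4], [425.0, 293.0]), ([167, 282, 6, 8, 40], [169.6, 285.6], [477.0, 366.0]), ([137, 287, 10, 17, 110], [141.7, 294.9], [497.0, 435.0]), ([197, 292, 5, 8, 36], [199.1, 295.1], [398.0, 331.0]), ([129, 294, 8, 10, 57], [132.5, 298.2], [502.0, 457.0])]
side [([172.0, 287.0], 0.45, [469.0, 363.0]), ([200.0, 292.0], 0.44, [403.0, 322.0]), ([202.0, 285.0], 0.4, [422.0, 302.0]), ([181.0, 280.0], 0.39, [475.0, 332.0])]
```

View pics/final.png

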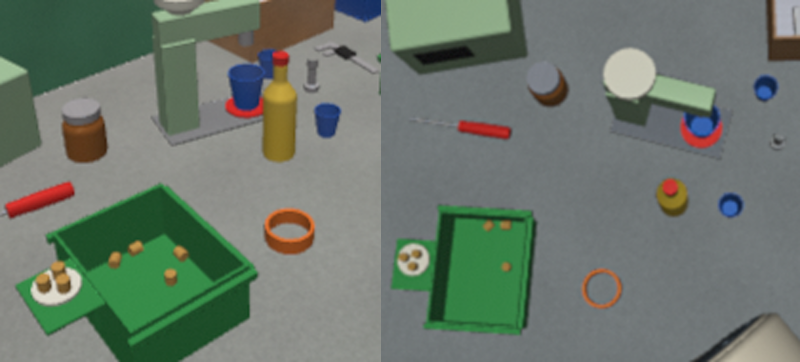

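The final view shows all four rollers in the left tote, which carries the brass sample: side crop (115,260), (136,248), (181,253), (170,277). The empty cup stands upright on the pad within about 0.2 px of its original spot in the side view, and the bystanders are where they were.

```bash
python3 -c "
from rig import r
print(r.sign_off())"
```

```text
the job is handed in; nothing more can be done
None
```

The job is handed in: all four rollers lie in the left (brass-sample) tote, and the empty cup stands upright on the red pad under the spout, released, with nothing else disturbed in the final pictures.

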